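# Turn the oiled coaster with the bar spatula

### The arm

A 6-joint arm with a two-finger parallel gripper is mounted at the origin on the work surface. World frame = base frame: x ahead of the robot, y to its left, z up, the work surface at z = 0. Lengths are in m, angles in rad, forces in N, time in s.
With the tool pointing down it reaches from about 0.35 to 0.85 m from the base axis. Payload 8.1 kg.
Tool frame: the origin (TCP) lies at the very end of the fingers, on their centre line; the grasp point (between the pads) lies 19 mm behind it (pinch_z is the distance from the TCP to the grasp point, in m); z points along the fingers, y is the direction in which the jaws open and shut (so a half turn about z gives the same grasp; the last joint's range is limited). The gripper opens to 93 mm and grips with 3 to 60 N. Pads are 15 mm wide; open, the fingers measure 128 mm over their backs; the gripper's body (75 mm by 188 mm) begins 65 mm behind the grasp point.
Start: joints at [-1.215, 0.13, 1.488, -0, 1.523, -0.085], TCP at [0.256, -0.543, 0.189] pointing down, gripper open.
Joint ranges: [-2.96, 2.96], [-0.89, 2.26], [0.02, 2.5], [-1.34, 4.48], [0, 2.73], [-2.66, 2.66]. Speed limits (rad/s): [2.39, 2.39, 2.79, 3.14, 3.14, 3.14].

### API

Orientations are given as a rotation vector (axis times angle).
In Python, from plant import * gives the robot as it stands.
- The arm moves only by the tool move_arm, never from a script. Its argument "series" is a list of rows, each a list of 7 numbers: the shift along the tool's x, y, z each as a share of 10 cm, from -1 to 1, then the turn, a rotation vector about the tool's x, y, z each as a share of 180 degrees, from -1 to 1, then the opening, from -1 (shut) to 1 (fully open). In form: [[dx, dy, dz, rx, ry, rz, jaw], ...]. A call has 1 to 8 rows; each row is the pose to reach, as a shift and turn from the pose commanded when the call began, along the tool's axes at that moment, turning the shorter way round; what a row does not reach only later rows make up. A row lasts 1/10 s, in which the tool goes at most 50 mm and 8.59 degrees, less where a joint would pass 70% of its speed; a pose out of reach is approached as far as the arm can. A call with a number of a shift or a turn outside -1 to 1 is refused whole. A call with a gripper value outside its range is refused whole. The fingers move at their own pace and stop on an object; "squeeze" is the grip in N (left out, the last holds). Time passes only in rows, so rows that repeat a pose let the fingers close. It gives the time, the measured TCP pose, the force and the opening at its end, in the units of the state.
- read_state(): the state, without advancing time (a new reading comes with each control period).
- read_camera(name): name is "scene" or "top"; returns a dict with "frame" (420x560x3 uint8, red, green, blue), "K" (3x3 intrinsics, pixels), "rvec" (rotation vector, rad) and "tvec" (3), from world to camera coordinates, as OpenCV has them. Camera axes: x right, y down, z forward; pixel columns grow to the right and rows downward; lengths in m; the calibration is good to about 2 mm. A picture is of the moment at which its call begins. There is no depth.
- close_job(): hands the job in, once; it reports no verdict.
The state is a dict: "t": time; "q": joint angles; "dq": joint speeds; "joint_torque": joint torques, N m; "tool_pos": TCP position; "orientation": TCP orientation; "force": force on the tool from outside, world axes, zero at the start; "wrist_torque": the same for the moment, N m; "opening": finger opening in m.
Only numpy, scipy, OpenCV 4.12 (cv2) and the standard library are available. Lean on these libraries where they do the work, as an engineer would, in place of code of your own. Each camera call takes 0.05 s, during which the arm holds its last target.

### The job

Pull the drawer fully open, take the offset spatula out of its rack and use it to turn the freshly oiled coaster over on its step, so that the cork face is underneath and the whole coaster lies flat within the step's top. Then lay the spatula back in its rack in the drawer as it was. Keep the gripper and arm off the oiled coaster and leave the other bar things where they stand.

Things in the scene. Friction and masses are not known exactly. Their poses are not given: they have to be found in the camera images.
- drawer (a joint): the drawer's slide: 0 m shut, 0.13 m fully open; it opens straight out of the cabinet's front, drags with about 1.5 N and stays where it is left
- cabinet_front (a point): middle of the upper front edge of the low cabinet, 100 mm above the table; axes: x from the front to the back of the cabinet (the drawer opens along -x), y along the front to the left as the robot sees it, z up. The cabinet is 190 mm deep (x), 310 mm wide (y), 100 mm high
- drawer_handle (a point): middle of the drawer's horizontal steel bar handle; it moves with the drawer. The bar is about 10 mm thick, 110 mm long along y, 58 mm above the table and 48 mm in front of the drawer's front panel; same axes as cabinet_front. The front panel is 306 mm wide, 12 mm thick, its top 78 mm above the table
- rack (a point): where the middle of the spatula's handle rests; moves with the drawer, axes of cabinet_front. 60 mm behind the inside of the front panel, 62 mm above the table, 48 mm above the drawer's floor, 70 mm in front of the cabinet when fully open. The spatula lies here along y, blade to +y, leaning 25 degrees toward the robot: its z axis is (-0.42, 0, 0.91) here, its y axis (-0.91, 0, -0.42)
- rack_blade (a point): where the middle of the blade's underside rests, 130 mm along y from rack; same axes. A sloping shelf 80 mm long (y) with a 6 mm lip on its lower, front edge carries the blade; a small cradle with a lip on its lower side carries the last 20 mm of the handle, so the handle's middle is free all round
- spatula_grip (a point): middle of the offset spatula's handle (body about 120 g). Axes: x along the handle toward the blade, y across, z square to the blade, out of its upper side. Wooden handle 110 mm long (x), 16 mm wide with flat sides (y), 18 mm high (z)
- spatula_blade (a point): middle of the underside of the spatula's steel blade, 130 mm along x and 30 mm along -z from spatula_grip, same axes. The blade is 80 mm long (x), 45 mm wide (y), 3 mm thick; a thin cranked neck joins it to the handle
- step_top (a point): middle of the top face of the fixed, metal-topped step, 60 mm above the table; the top is 230 mm (x) by 162 mm (y). Axes: x toward the edge over which the coaster hangs (the edge facing the robot), z up
- coaster_center (a point): middle of the square wooden coaster, 90 x 90 mm, 12 mm thick, about 110 g. Axes x and y along its sides, z out of its cork face, which is up at the start. It lies flat on the step with 31 to 37 mm of it hanging free over the step's +x edge, nearly square to that edge
- corkscrew_mid (a point): bystander on the cabinet: corkscrew lying on its side, 90 mm wooden cross handle
- stopper_mid (a point): bystander on the cabinet: rubber bottle stopper, 40 mm high, 38 mm wide
- glass_cork_mid (a point): bystander on the cabinet: glass cork standing on its 30 mm wide head, 38 mm high
- jigger_mid (a point): bystander on the table: steel double-cone measure, 75 mm high, 42 mm wide
- bitters_mid (a point): bystander on the table: small bottle, 125 mm high, 48 mm wide
- muddler_mid (a point): bystander on the table: standing wooden muddler, 165 mm high, 38 mm wide
Things that resemble listed ones, but are neither listed nor needed, are in the scene too. What is shaped like the part that bears coaster_center but purple is not meant.

How it is judged:
By the outcome, as a careful person would: the job done as asked, in the order asked, and still so for the second after the job is handed in, with the robot touching nothing.
It also fails if it takes over 64 s, if anything falls off the work surface, if the arm or the gripper's body presses on something with over 40 N, if the wrist force passes 120 N, or if a joint passes its speed limit or range.

## Working session

There is one attempt and no reset: what is moved stays moved. The work goes in short steps, Python scripts to look and compute and a tool call to move; the robot and the scene stay as the last step left them, time stands still between calls to the robot, and variables do not carry over. Pictures are saved under pics/ and viewed, and the job is handed in when it is done.

Besides the shell and the picture viewer there is one more tool, called after "Emit:" by a JSON object that holds its "method" and its "body", one argument or row to a line. move_arm: Moves the arm, as the interface text tells. Shift numbers are shares of 10 cm and turn numbers shares of 180 degrees, none past 1 either way. Its arguments: {"type":"object","properties":{"series":{"type":"array","items":{"type":"array","items":{"type":"number"}}},"squeeze":{"type":"number"}},"required":["series"]}

```bash
ls; mkdir -p pics; python3 - <<'E'
from plant import *
import cv2,numpy as np
for n in ("scene","top"):
    c=read_camera(n); cv2.imwrite(f"pics/{n}0.png",cv2.resize(c["frame"][:,:,::-1],(800,600),interpolation=cv2.INTER_CUBIC))
    R=cv2.Rodrigues(np.array(c["rvec"]))[0]
    print(n,c["K"],"cam pos",-R.T@np.array(c["tvec"]).ravel(),R[2])
s=read_state(); print(s)
E
```

```text
pics
scene [[389.17922428   0.         276.55886479]
 [  0.         389.17922428 208.54160982]
 [  0.           0.           1.        ]] cam pos [1.15530026 0.17211404 0.88428062] [-0.58369752 -0.23806913 -0.77628622]
top [[446.01734784   0.         282.35126279]
 [  0.         446.01734784 214.15742339]
 [  0.           0.           1.        ]] cam pos [ 0.47359441 -0.06979686  1.28287461] [ 0.09681178 -0.01535323 -0.99518428]
{'t': 0.1, 'q': array([-1.21535357e+00,  1.31098466e-01,  1.48917087e+00, -5.25115019e-07,
        1.52300155e+00, -8.53788989e-02]), 'dq': array([ 0.00048901, -0.00012413, -0.00165736,  0.00190043, -0.00249381,
        0.00056326]), 'joint_torque': array([ 2.16258166e-03, -5.61339569e+01, -4.93096089e+01,  7.71747250e-02,
        2.91407813e-02, -6.11406426e-05]), 'tool_pos': array([ 0.25584317, -0.54209279,  0.18768446]), 'orientation': array([-3.06396766e+00, -6.86484547e-01,  3.55512337e-04]), 'force': array([-0.44278597,  0.19499119, -0.41752101]), 'wrist_torque': array([0.02731155, 0.02817538, 0.01836836]), 'opening': 0.09299405709788851}
```

View pics/scene0.png

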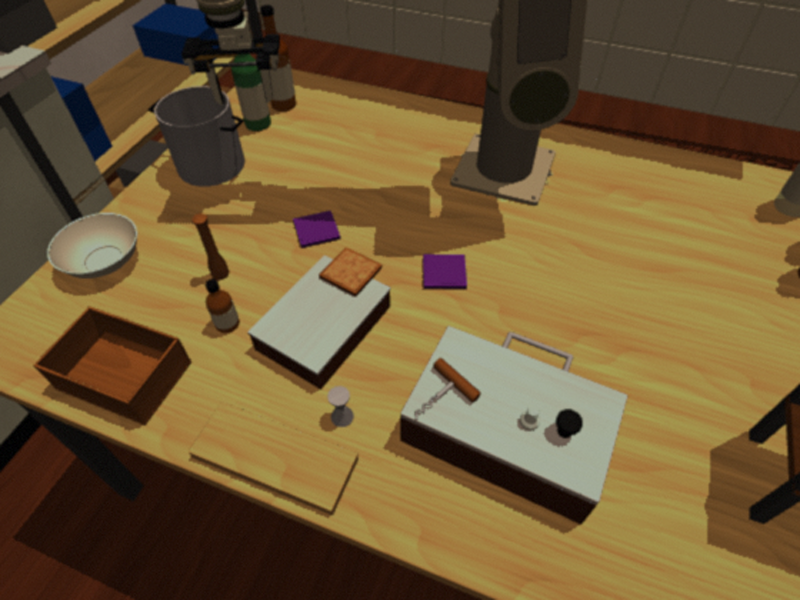

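View pics/top0.png

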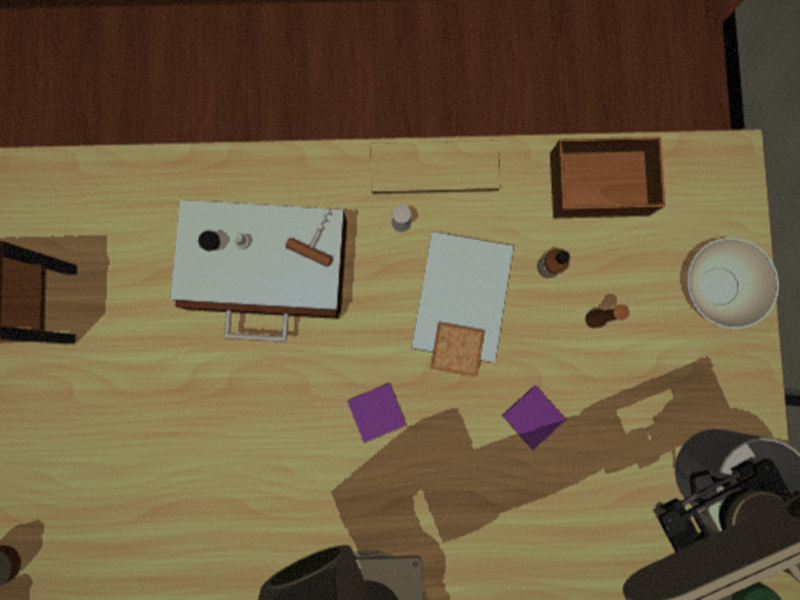

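The scene view shows the cabinet (white top, handle at (540,345)), the step at (320,320) and the orange-brown coaster at (350,270). The two purple squares at (317,228) and (444,271) are decoys. In the top view the coaster is at (457,349), the step at (465,297) and the drawer handle at (257,330).

The only candidate for coaster_center is the cork square overhanging the step; the purple squares are excluded by the task text. I'll confirm it in a crop.

```bash
python3 - <<'E'
from plant import *
import cv2,numpy as np
c=read_camera("top"); f=c["frame"]; np.save("top0.npy",f)
a=f[150:280,270:380]; b=f[130:250,110:260]
cv2.imwrite("pics/cropA.png",cv2.resize(a[:,:,::-1],None,fx=5,fy=5,interpolation=cv2.INTER_CUBIC)[:600])
cv2.imwrite("pics/cropB.png",cv2.resize(b[:,:,::-1],None,fx=5,fy=5,interpolation=cv2.INTER_CUBIC))
c=read_camera("scene"); f=c["frame"]; np.save("scene0.npy",f)
b=f[160:280,165:285]
cv2.imwrite("pics/cropC.png",cv2.resize(b[:,:,::-1],None,fx=5,fy=5,interpolation=cv2.INTER_CUBIC))
E
```

```text
(no output)
```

View pics/cropA.png

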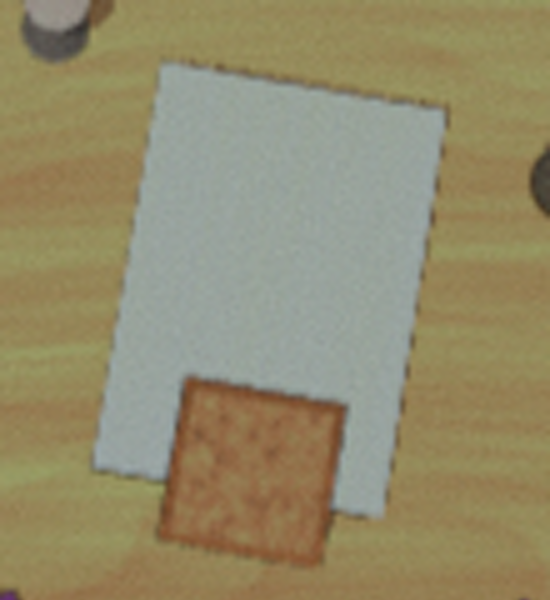

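View pics/cropB.png

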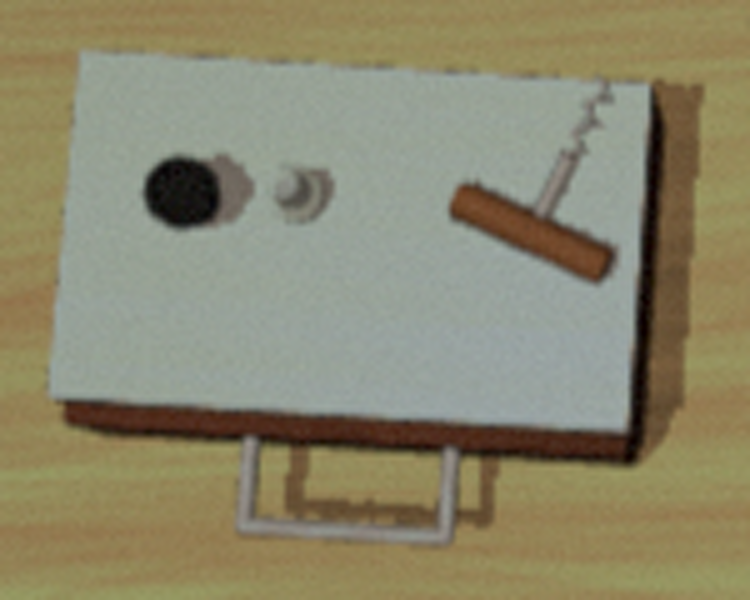

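View pics/cropC.png

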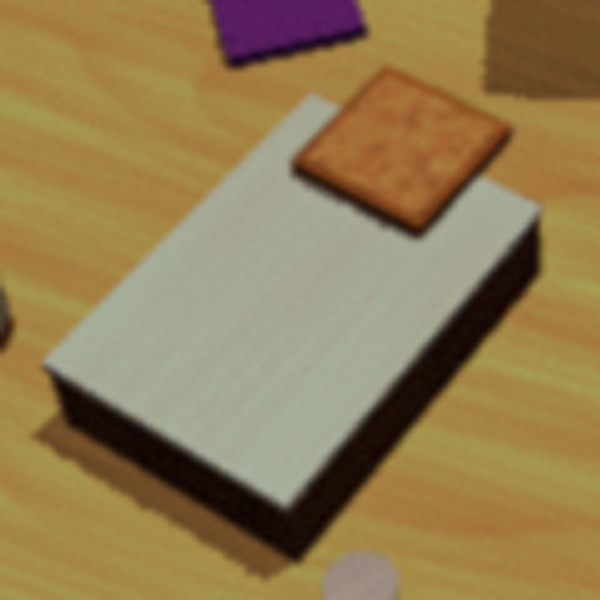

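Crop A confirms it: the cork-topped square at crop pixels (250,470) overhangs the robot-facing edge of the white step. Next I fit the poses.

```bash
cat > h.py <<'E'
import numpy as np,cv2
from scipy.optimize import least_squares
from scipy.spatial.transform import Rotation as Rn
def proj(c,P):
    return cv2.projectPoints(np.asarray(P,float).reshape(-1,3),np.asarray(c["rvec"],float),np.asarray(c["tvec"],float),c["K"],None)[0].reshape(-1,2)
def ray(c,uv,z):
    R=cv2.Rodrigues(np.asarray(c["rvec"],float))[0]; t=np.asarray(c["tvec"],float).ravel()
    o=-R.T@t; d=R.T@np.linalg.inv(c["K"])@np.array([uv[0],uv[1],1.]); return o+d*(z-o[2])/d[2]
def crop(p,off,s=5.): return (np.asarray(p,float)+.5)/s-.5+np.array(off)
def fitrect(obs,lx,ly,z,x0):
    # obs: list of (cam, idx, uv); corners in local order (+,+),(+,-),(-,-),(-,+)
    L=np.array([[1,1],[1,-1],[-1,-1],[-1,1]])*[lx/2,ly/2]
    def W(p):
        c,s=np.cos(p[2]),np.sin(p[2]); return np.c_[L@np.array([[c,s],[-s,c]])+p[:2],np.full(4,z)]
    f=lambda p:np.concatenate([(proj(c,W(p)[i])-uv).ravel() for c,i,uv in obs])
    r=least_squares(f,x0); return r.x,W(r.x),r.fun.reshape(-1,2)
E
python3 - <<'E'
from plant import *
from h import *
np.set_printoptions(precision=4,suppress=True)
T=read_camera("top");S=read_camera("scene")
# step local x toward robot: world yaw ~ pi ; corners (+,+): near robot, local y = world -y (right)
st=[(T,[0,1,2,3],crop([(385,517),(95,470),(160,65),(447,107)],(270,150))),
    (S,[0,1,2,3],crop([(312,95),(540,208),(288,510),(45,365)],(165,160)))]
for sub in (st,st[:1],st[1:]):
  p,W,r=fitrect(sub,.23,.162,.06,[.6,-.1,3.0]); print("step",p,np.degrees(p[2]),abs(r).max()); 
co=[(T,[0,1,2,3],crop([(322,566),(160,538),(188,378),(347,404)],(270,150))),
    (S,[0,1,2,3],crop([(385,67),(512,130),(418,226),(293,160)],(165,160)))]
ps,_,_=fitrect(st,.23,.162,.06,[.6,-.1,3.0])
for sub in (co,co[:1],co[1:]):
  p,W,r=fitrect(sub,.09,.09,.072,[.5,-.1,3.0]); print("coaster",p,np.degrees(p[2]),abs(r).max())
  d=p[:2]-ps[:2]; x=np.array([np.cos(ps[2]),np.sin(ps[2])]); y=np.array([-x[1],x[0]]); print(" in step frame",d@x,d@y,"overhang",d@x+.045-.115)
# cabinet local x = world +x ; corners (+,+) back left
ca=[(T,[0,1,2,3],crop([(80,50),(652,86),(630,432),(50,398)],(110,130))),
    (S,[2,3],(np.array([(450,330),(626,397)])+.5)/(800/560)-.5)]
for sub in (ca,ca[:1]):
  p,W,r=fitrect(sub,.19,.31,.1,[.65,.2,0]); print("cab",p,np.degrees(p[2]),abs(r).max(),"front mid",p[:2]-.095*np.array([np.cos(p[2]),np.sin(p[2])]))
for uv in [(243,530),(448,540)]: print("handle",ray(T,crop(uv,(110,130)),.058))
E
```

```text
step [ 0.6096 -0.2026  2.95  ] 169.02107528218679 0.890340588465989
step [ 0.6087 -0.2042  2.9531] 169.1980990902611 0.5058277956764812
step [ 0.6113 -0.2006  2.9453] 168.75603451535488 0.7275709819816711
coaster [ 0.5078 -0.1882  2.936 ] 168.22065273707423 1.167909901874225
 in step frame 0.10268632771309316 0.005175709633501773 overhang 0.03268632771309314
coaster [ 0.5076 -0.1895  2.9436] 168.65624618070763 0.46565330220616374
 in step frame 0.10264785497010764 0.006502261483262467 overhang 0.03264785497010762
coaster [ 0.5087 -0.1864  2.9249] 167.58248730937382 0.7727859872191232
 in step frame 0.10216145791691933 0.0032860759342161344 overhang 0.03216145791691931
cab [ 0.6973  0.1842 -0.0907] -5.19813323539993 3.63873565592516 front mid [0.6027 0.1928]
cab [ 0.6946  0.1824 -0.0863] -4.942525769037713 0.5325121935800325 front mid [0.5999 0.1906]
handle [0.5433 0.2527 0.058 ]
handle [0.5346 0.1409 0.058 ]
```

```bash
cat >> h.py <<'E'
CY=-.0863 # cabinet yaw
cx=np.array([np.cos(CY),np.sin(CY),0]); cyv=np.array([-np.sin(CY),np.cos(CY),0]); ez=np.array([0,0,1.])
FR=np.array([.5999,.1906,.1])
SY=2.950; sx=np.array([np.cos(SY),np.sin(SY),0]); sy=np.array([-np.sin(SY),np.cos(SY),0]); SC=np.array([.6096,-.2026,.06])
def cab(x,y,z): # z above table
    return np.array([FR[0],FR[1],0])+x*cx+y*cyv+z*ez
def stp(x,y,z): return np.array([SC[0],SC[1],0])+x*sx+y*sy+z*ez
def Rt(xa,za): # tool rotation from x axis, z axis
    xa=xa/np.linalg.norm(xa); za=za/np.linalg.norm(za); return np.c_[xa,np.cross(za,xa),za]
def go(st,P,R=None):
    R0=Rn.from_rotvec(st["orientation"]).as_matrix()
    d=R0.T@(np.asarray(P)-st["tool_pos"])/.1
    r=np.zeros(3) if R is None else Rn.from_matrix(R0.T@R).as_rotvec()/np.pi
    print("row",np.round(d,3),np.round(r,3),"rows needed",np.ceil(max(np.linalg.norm(d)*2,np.linalg.norm(r)*180/8.59)))
np.set_printoptions(precision=4,suppress=True)
E
python3 - <<'E'
from plant import *
from h import *
s=read_state()
R=Rt(cyv,-ez)
H=cab(-.06,0,.058); print("handle",H)
go(s,H*[1,1,0]+[0,0,.19],R)
T=read_camera("top")
for n,uv in dict(bitters=(548,268),muddler=(597,318),jigger=(401,225)).items(): print(n,ray(T,(np.array(uv)+.5)*.7-.5,0.02))
E
```

```text
handle [0.5401 0.1958 0.058 ]
row [ 5.72  -5.464 -0.014] [-0.    -0.    -0.332] rows needed 16.0
bitters [ 0.6653 -0.3816  0.02  ]
muddler [ 0.5619 -0.4745  0.02  ]
jigger [ 0.761  -0.0889  0.02  ]
```

Emit:
{"method": "move_arm", "body": {
  "series": [
    [0.5,-0.47,0,0,0,-0.1,-0.14],
    [1,-0.95,0,0,0,-0.2,-0.14],
    [1,-0.95,0,0,0,-0.332,-0.14],
    [1,-0.95,0,0,0,-0.332,-0.14],
    [1,-0.95,0,0,0,-0.332,-0.14],
    [1,-0.95,0,0,0,-0.332,-0.14],
    [1,-0.95,0,0,0,-0.332,-0.14]
  ]
}}

```text
t: 1.05
tool_pos: [0.3061, -0.4139, 0.1888]
orientation: [2.309, 2.13, -0.0]
force: [1.4, 0.2, 1.0]
opening: 0.0425
```

```bash
python3 - <<'E'
from plant import *
from h import *
s=read_state()
R=Rt(cyv,-ez)
H=cab(-.06,0,.058)
print(s["t"],s["tool_pos"],s["force"],s["opening"]);go(s,H*[1,1,0]+[0,0,.19],R)
E
```

```text
1.05 [ 0.3061 -0.4139  0.1888] [1.4269 0.1834 1.0428] 0.042479157053717485
row [ 6.265  1.843 -0.013] [0.    0.    0.002] rows needed 14.0
```

Emit:
{"method": "move_arm", "body": {
  "series": [
    [0.45,0.13,0,0,0,0,-0.14],
    [0.9,0.26,0,0,0,0,-0.14],
    [1,0.3,0,0,0,0,-0.14]
  ]
}}

```text
t: 1.35
tool_pos: [0.3456, -0.3139, 0.1886]
orientation: [-2.313, -2.125, -0.002]
force: [-0.3, -0.2, 0.3]
opening: 0.04
```

Emit:
{"method": "move_arm", "body": {
  "series": [
    [0.45,0.13,0,0,0,0,-0.14],
    [0.9,0.26,0,0,0,0,-0.14],
    [1,0.3,0,0,0,0,-0.14]
  ]
}}

```text
t: 1.65
tool_pos: [0.3842, -0.217, 0.1889]
orientation: [2.313, 2.126, 0.002]
force: [-0.6, -0.4, -0.2]
opening: 0.04
```

Emit:
{"method": "move_arm", "body": {
  "series": [
    [0.45,0.13,0,0,0,0,-0.14],
    [0.9,0.26,0,0,0,0,-0.14],
    [1,0.3,0,0,0,0,-0.14]
  ]
}}

```text
t: 1.95
tool_pos: [0.4228, -0.1203, 0.1889]
orientation: [2.312, 2.126, 0.002]
force: [-0.9, -1.1, 0.1]
opening: 0.0403
```

Emit:
{"method": "move_arm", "body": {
  "series": [
    [0.45,0.13,0,0,0,0,-0.14],
    [0.9,0.26,0,0,0,0,-0.14],
    [1,0.3,0,0,0,0,-0.14]
  ]
}}

```text
t: 2.25
tool_pos: [0.4613, -0.0235, 0.1887]
orientation: [-2.313, -2.126, -0.001]
force: [0.3, 0.5, -0.1]
opening: 0.0398
```

Emit:
{"method": "move_arm", "body": {
  "series": [
    [0.45,0.13,0,0,0,0,-0.14],
    [0.9,0.26,0,0,0,0,-0.14],
    [1,0.3,0,0,0,0,-0.14]
  ]
}}

```text
t: 2.55
tool_pos: [0.4999, 0.0732, 0.1885]
orientation: [-2.313, -2.126, -0.001]
force: [0.3, -0.1, -0.2]
opening: 0.0404
```

Emit:
{"method": "move_arm", "body": {
  "series": [
    [0.45,0.13,0,0,0,0,-0.14],
    [0.9,0.26,0,0,0,0,-0.14],
    [1,0.3,0,0,0,0,-0.14],
    [1,0.3,0,0,0,0,-0.14]
  ]
}}

```text
t: 2.95
tool_pos: [0.5379, 0.1677, 0.1881]
orientation: [2.314, 2.125, -0.002]
force: [-0.4, 0.3, 0.4]
opening: 0.0401
```

```bash
python3 - <<'E'
from plant import *
from h import *
s=read_state()
R=Rt(cyv,-ez)
H=cab(-.06,0,.058)
print(s["t"],s["q"],s["tool_pos"],s["force"],s["opening"]);go(s,H*[1,1,0]+[0,0,.039],R)
c=read_camera("scene");cv2.imwrite("pics/s1.png",cv2.resize(c["frame"][100:400,200:500,::-1],(600,600)))
E
```

```text
2.95 [ 0.2119  0.0334  1.5916 -0.0008  1.5176  0.2972] [0.5379 0.1677 0.1881] [-0.3819  0.2606  0.3756] 0.04007002867635098
row [ 0.283 -0.001  1.49 ] [-0.  0.  0.] rows needed 4.0
```

View pics/s1.png

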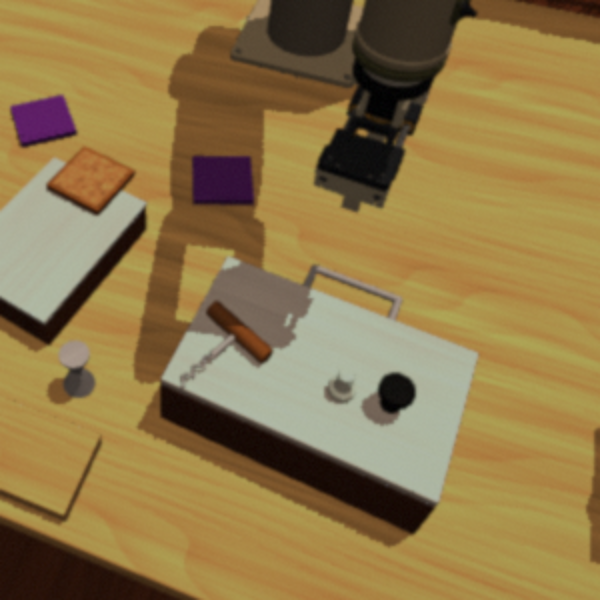

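The gripper hangs over the handle side of the cabinet at about (360,180); the handle bar is at (355,285) and its surroundings are clear. I'll go down.

Emit:
{"method": "move_arm", "body": {
  "series": [
    [0.28,0,0.4,0,0,0,-0.14],
    [0.28,0,0.8,0,0,0,-0.14],
    [0.28,0,0.8,0,0,0,-0.14]
  ]
}}

```text
t: 3.3
tool_pos: [0.5353, 0.1928, 0.1023]
orientation: [-2.314, -2.119, 0.016]
force: [-0.7, -0.4, -1.3]
opening: 0.0401
```

Emit:
{"method": "move_arm", "body": {
  "series": [
    [0,0,0.23,0,0,0,-0.14],
    [0,0,0.46,0,0,0,-0.14],
    [0,0,0.69,0,0,0,-0.14],
    [0,0,0.69,0,0,0,-0.14]
  ]
}}

```text
t: 3.7
tool_pos: [0.5382, 0.1935, 0.0383]
orientation: [-2.317, -2.12, 0.006]
force: [-0.8, -0.3, -0.6]
opening: 0.0402
```

Emit:
{"method": "move_arm", "body": {
  "series": [
    [0,0,0,0,0,0,-1],
    [0,0,0,0,0,0,-1],
    [0,0,0,0,0,0,-1],
    [0,0,0,0,0,0,-1]
  ],
  "squeeze": 20
}}

```text
t: 4.1
tool_pos: [0.5407, 0.1961, 0.041]
orientation: [2.315, 2.122, 0.003]
force: [0.1, 0.9, 0.7]
opening: 0.0128
```

Emit:
{"method": "move_arm", "body": {
  "series": [
    [0,0,0,0,0,0,-1],
    [0,-0.15,0,0,0,0,-1],
    [0,-0.4,0,0,0,0,-1],
    [0,-0.65,0,0,0,0,-1],
    [0,-0.9,0,0,0,0,-1],
    [0,-1,0,0,0,0,-1]
  ]
}}

```text
t: 4.7
tool_pos: [0.4383, 0.2048, 0.0394]
orientation: [-2.315, -2.123, 0.002]
force: [0.3, 0.6, 0.0]
opening: 0.0007
```

Emit:
{"method": "move_arm", "body": {
  "series": [
    [0,-0.12,0,0,0,0,-1],
    [0,-0.22,0,0,0,0,-1],
    [0,-0.28,0,0,0,0,-1],
    [0,-0.31,0,0,0,0,-1],
    [0,-0.31,0,0,0,0,-1]
  ]
}}

```text
t: 5.2
tool_pos: [0.4094, 0.2074, 0.0397]
orientation: [2.316, 2.123, 0.0]
force: [-0.2, 0.2, 0.1]
opening: 0.0002
```

```bash
python3 - <<'E'
from plant import *
from h import *
s=read_state()
print(s["t"],s["q"],s["tool_pos"],s["force"],s["opening"])
print((s["tool_pos"]-FR)@cx, (s["tool_pos"]-FR)@cyv)
for n in ("top",):
  c=read_camera(n);f=c["frame"][120:260,110:270];np.save("top1.npy",c["frame"]);cv2.imwrite("pics/t2.png",cv2.resize(f[:,:,::-1],(640,560),interpolation=cv2.INTER_CUBIC))
E
```

```text
5.2 [ 0.3571 -0.1304  2.0298 -0.      1.242   0.444 ] [0.4094 0.2074 0.0397] [-0.1953  0.213   0.129 ] 0.00024063368531316082
-0.19126760897235484 0.0002715623367860407
```

View pics/t2.png

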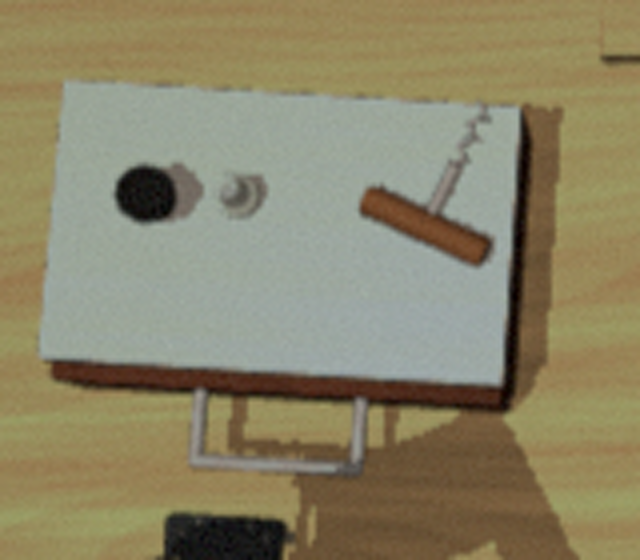

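```bash
python3 - <<'E'
from plant import *
from h import *
s=read_state()
c=read_camera("scene");f=c["frame"][120:320,230:430];np.save("sc1.npy",c["frame"]);cv2.imwrite("pics/s3.png",cv2.resize(f[:,:,::-1],(600,600),interpolation=cv2.INTER_CUBIC))
T=read_camera("top")
print(s["t"], ray(T,crop((193,462),(110,120),4),.058),ray(T,crop((358,468),(110,120),4),.058))
E
```

```text
5.25 [0.5446 0.2536 0.058 ] [0.5373 0.141  0.058 ]
```

View pics/s3.png

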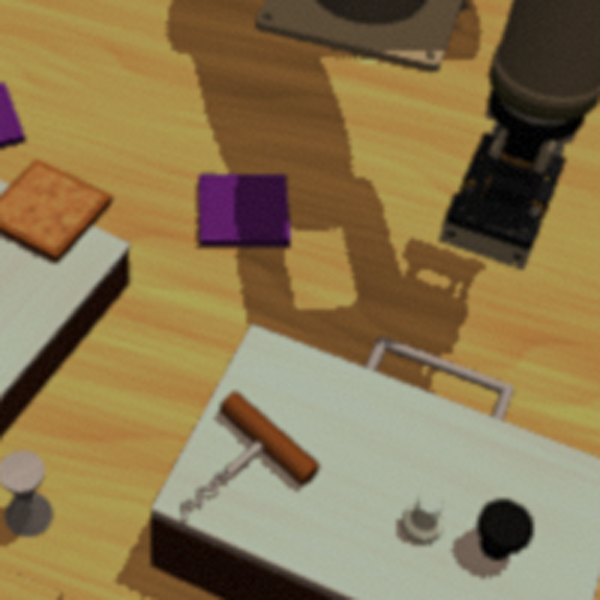

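```bash
python3 - <<'E'
from plant import *
from h import *
s=read_state();p=s["tool_pos"]
S=read_camera("scene");T=read_camera("top")
pts=[p+[0,0,h] for h in (0,.084,.2)]
print((proj(S,pts)-[230,120])*3); print((proj(T,pts)-[110,120])*4)
print((proj(S,[cab(-.06,.055,.058),cab(-.06,-.055,.058)])-[230,120])*3)
E
```

```text
[[478.601  268.1294]
 [499.4663 207.5187]
 [533.1055 109.8022]]
[[266.5639 655.9846]
 [237.2919 663.6695]
 [189.0394 676.3375]]
[[502.9598 385.8103]
 [377.88   338.6691]]
```

```bash
cat >> h.py <<'E'
def tri(obs):
    Ps=[];u=[]
    A=[]
    for c,uv in obs:
        R=cv2.Rodrigues(np.asarray(c["rvec"],float))[0];M=c["K"]@np.c_[R,np.asarray(c["tvec"],float).ravel()]
        A+= [uv[0]*M[2]-M[0],uv[1]*M[2]-M[1]]
    X=np.linalg.svd(np.array(A))[2][-1];X=X[:3]/X[3]
    return X,[np.round(proj(c,X)[0]-uv,2) for c,uv in obs]
E
python3 - <<'E'
from plant import *
from h import *
S=read_camera("scene");T=read_camera("top")
print(tri([(T,crop((193,462),(110,120),4)),(S,crop((510,388),(230,120),3))]))
print(tri([(T,crop((358,468),(110,120),4)),(S,crop((385,343),(230,120),3))]))
f=T["frame"];cv2.imwrite("pics/t4.png",cv2.resize(f[200:300,140:220,::-1],(480,600),interpolation=cv2.INTER_CUBIC))
s=read_state();print(s["t"],s["q"],s["opening"],s["tool_pos"])
E
```

```text
(array([0.5445, 0.2545, 0.0578]), [array([-0.3 ,  0.06]), array([-0.44,  0.01])])
(array([0.5368, 0.1437, 0.0563]), [array([-0.87,  0.23]), array([-1.24,  0.  ])])
5.55 [ 0.3567 -0.1297  2.0294 -0.      1.242   0.4439] 0.00019542451844084812 [0.4095 0.2072 0.0396]
```

View pics/t4.png

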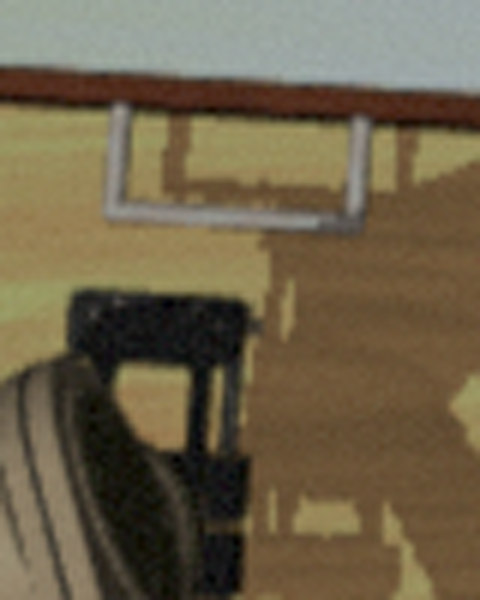

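Triangulation puts the bar at z≈0.057 and x≈0.541, where I expected it, but the jaws shut empty and the drawer has not moved. I'll go back and look before closing.

Emit:
{"method": "move_arm", "body": {
  "series": [
    [0,0,-0.3,0,0,0,-0.1],
    [0,0,-0.6,0,0,0,-0.1],
    [0,0.4,-0.6,0,0,0,-0.1],
    [0,0.8,-0.6,0,0,0,-0.1],
    [0,1,-0.6,0,0,0,-0.1],
    [0,1,-0.6,0,0,0,-0.1]
  ]
}}

```text
t: 6.15
tool_pos: [0.5111, 0.198, 0.0997]
orientation: [2.317, 2.121, 0.001]
force: [-0.6, -1.2, -0.4]
opening: 0.0403
```

Emit:
{"method": "move_arm", "body": {
  "series": [
    [-0.05,0.2,0,0,0,0,-0.1],
    [-0.05,0.32,0.2,0,0,0,-0.1],
    [-0.05,0.32,0.4,0,0,0,-0.1],
    [-0.05,0.32,0.6,0,0,0,-0.1],
    [-0.05,0.32,0.62,0,0,0,-0.1]
  ]
}}

```text
t: 6.65
tool_pos: [0.537, 0.1903, 0.0343]
orientation: [-2.314, -2.121, 0.008]
force: [-0.2, 0.4, -0.7]
opening: 0.0419
```

```bash
python3 - <<'E'
from plant import *
from h import *
s=read_state()
c=read_camera("scene");f=c["frame"][140:300,280:440];cv2.imwrite("pics/s5.png",cv2.resize(f[:,:,::-1],(640,640)[:2],interpolation=cv2.INTER_CUBIC)[:600])
T=read_camera("top");f=T["frame"];cv2.imwrite("pics/t5.png",cv2.resize(f[200:300,140:220,::-1],(480,600),interpolation=cv2.INTER_CUBIC))
print(s["t"],s["tool_pos"],s["opening"],s["force"],s["q"])
E
```

```text
6.65 [0.537  0.1903 0.0343] 0.04186960454809588 [-0.1703  0.4104 -0.6765] [0.2505 0.1831 1.7211 0.0001 1.2436 0.3373]
```

View pics/s5.png

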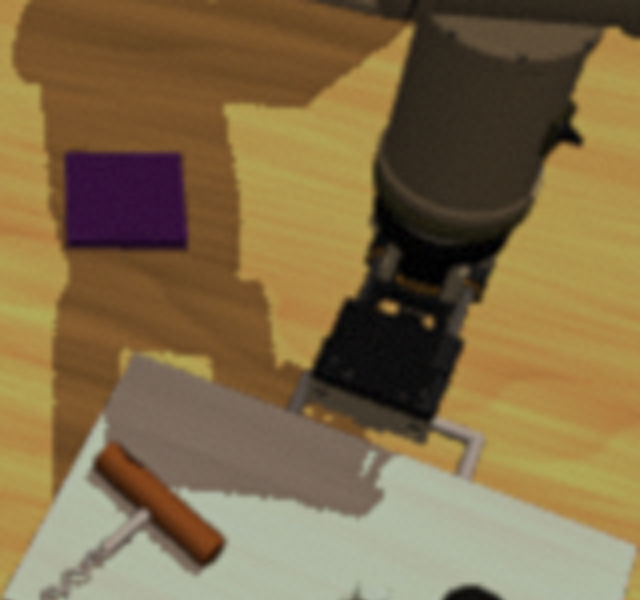

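View pics/t5.png

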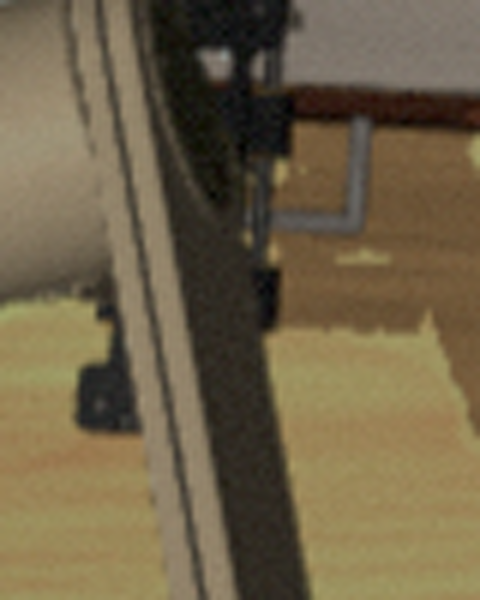

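The top view shows the two fingers at (270,120) and (265,295) straddling the bar at y≈220. I'll close fully and wait.

Emit:
{"method": "move_arm", "body": {
  "series": [
    [0,0,0,0,0,0,-1],
    [0,0,0,0,0,0,-1],
    [0,0,0,0,0,0,-1],
    [0,0,0,0,0,0,-1],
    [0,0,0,0,0,0,-1],
    [0,0,0,0,0,0,-1],
    [0,0,0,0,0,0,-1]
  ],
  "squeeze": 30
}}

```text
t: 7.45
tool_pos: [0.5403, 0.1908, 0.0376]
orientation: [-2.316, -2.123, 0.0]
force: [-0.2, 0.3, 1.2]
opening: 0.0005
```

```bash
python3 - <<'E'
from plant import *
from h import *
s=read_state()
c=read_camera("scene");f=c["frame"][190:270,320:420];cv2.imwrite("pics/s6.png",cv2.resize(f[:,:,::-1],(750,600),interpolation=cv2.INTER_CUBIC))
T=read_camera("top");f=T["frame"];cv2.imwrite("pics/t6.png",cv2.resize(f[200:260,150:220,::-1],(700,600),interpolation=cv2.INTER_CUBIC))
p=s["tool_pos"]
print((proj(c,[p,p+[0,0,.02]])-[320,190])*7.5,(proj(T,[p,p+[0,0,.02],cab(-.06,-.055,.058)])-[150,200])*10)
print(s["t"],s["tool_pos"],s["opening"],s["force"],s["q"])
E
```

```text
[[398.0854 409.2073]
 [408.8434 376.4822]] [[324.5708 363.838 ]
 [309.217  360.3615]
 [491.5704 373.2099]]
7.45 [0.5403 0.1908 0.0376] 0.0005400812104152155 [-0.1603  0.3413  1.224 ] [ 0.25    0.1812  1.7166 -0.      1.2439  0.3371]
```

View pics/s6.png

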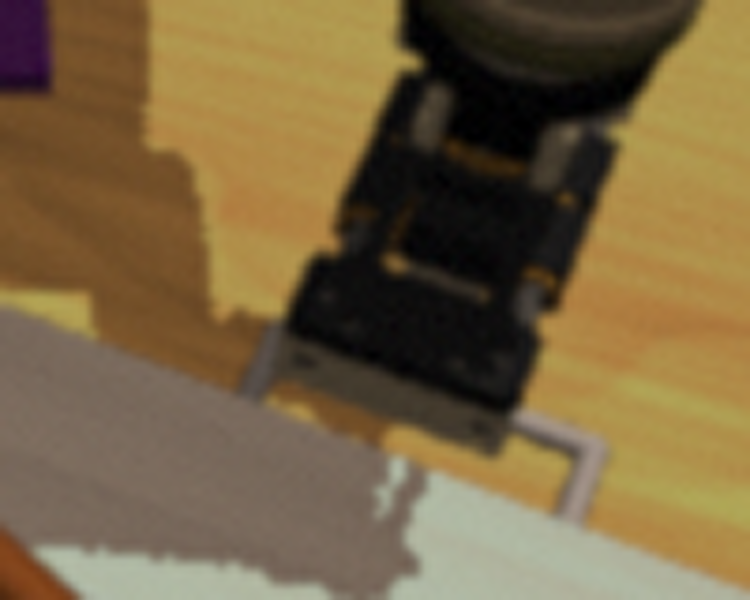

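View pics/t6.png

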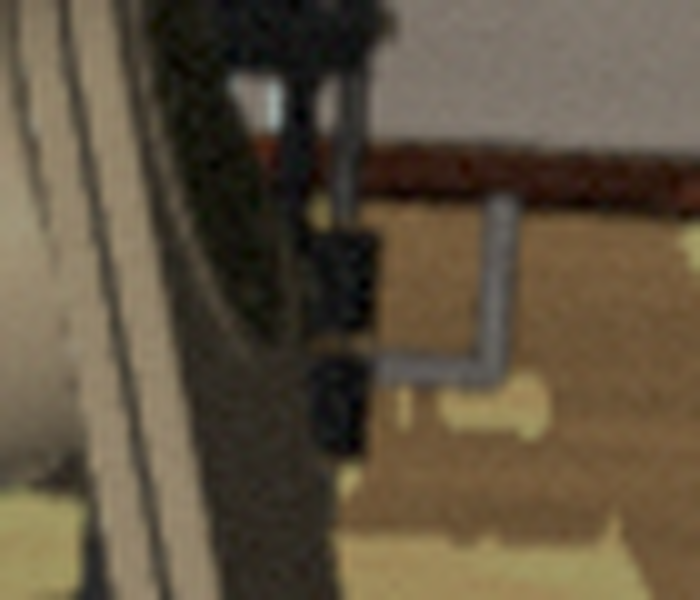

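```bash
python3 - <<'E'
from plant import *
from h import *
s=read_state()
R=Rn.from_rotvec(s["orientation"]).as_matrix();p=s["tool_pos"]
c=read_camera("scene");T=read_camera("top")
for h in (-.084,-.12,-.16):
  for yy in (.094,.05):
    P=[p+R@[a,yy,h] for a in (-.0375,.0375)]
    print(h,yy,((proj(c,P)-[320,190])*7.5).round().tolist(),((proj(T,P)-[150,200])*10).round().tolist())
E
```

```text
-0.084 0.094 [[238.0, 440.0], [473.0, 533.0]] [[429.0, -2.0], [142.0, -18.0]]
-0.084 0.05 [[284.0, 336.0], [515.0, 423.0]] [[416.0, 166.0], [128.0, 149.0]]
-0.12 0.094 [[255.0, 375.0], [498.0, 468.0]] [[402.0, -20.0], [107.0, -37.0]]
-0.12 0.05 [[302.0, 269.0], [540.0, 357.0]] [[389.0, 152.0], [92.0, 135.0]]
-0.16 0.094 [[275.0, 296.0], [528.0, 391.0]] [[371.0, -42.0], [64.0, -60.0]]
-0.16 0.05 [[324.0, 189.0], [571.0, 278.0]] [[357.0, 137.0], [49.0, 119.0]]
```

```bash
python3 - <<'E'
from plant import *
from h import *
T=read_camera("top");f=T["frame"];cv2.imwrite("pics/t7.png",cv2.resize(f[150:290,80:260,::-1],(771,600),interpolation=cv2.INTER_CUBIC))
E
```

```text
(no output)
```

View pics/t7.png

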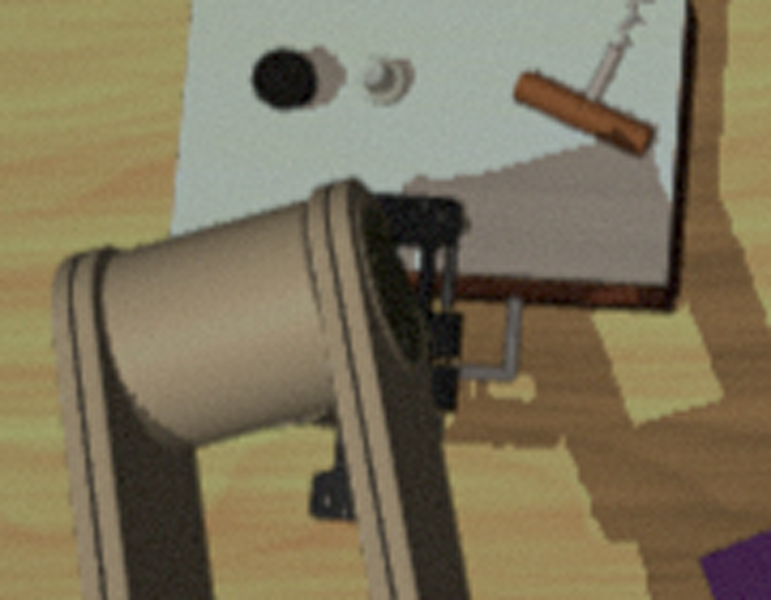

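The fingers and the bar coincide in both views, yet the jaws shut empty, so the tips may end above the bar. I'll open, go 15 mm lower and close again, watching the force.

Emit:
{"method": "move_arm", "body": {
  "series": [
    [0.05,0,0,0,0,0,-0.1],
    [0.05,0,0,0,0,0,-0.1],
    [0.05,0,0,0,0,0,-0.1],
    [0.05,0,0,0,0,0,-0.1],
    [0.05,0,0.05,0,0,0,-0.1],
    [0.05,0,0.1,0,0,0,-0.1],
    [0.05,0,0.16,0,0,0,-0.1],
    [0.05,0,0.16,0,0,0,-0.1]
  ]
}}

```text
t: 8.5
tool_pos: [0.5397, 0.1955, 0.0201]
orientation: [-2.315, -2.122, 0.003]
force: [-0.4, -0.1, -0.3]
opening: 0.0419
```

Emit:
{"method": "move_arm", "body": {
  "series": [
    [0,0,0,0,0,0,-1],
    [0,0,0,0,0,0,-1],
    [0,0,0,0,0,0,-1],
    [0,0,0,0,0,0,-1],
    [0,0,0,0,0,0,-1]
  ]
}}

```text
t: 9.0
tool_pos: [0.5398, 0.196, 0.0218]
orientation: [-2.315, -2.122, 0.002]
force: [-5.6, 0.0, 4.0]
opening: 0.0094
```

The jaws stopped at 9.4 mm, so the bar is gripped. The fingertips therefore seem to end higher than the reported TCP says, which I'll calibrate later. Pulling now.

Emit:
{"method": "move_arm", "body": {
  "series": [
    [0,0,0,0,0,0,-1],
    [0,-0.1,0,0,0,0,-1],
    [0,-0.25,0,0,0,0,-1],
    [0,-0.45,0,0,0,0,-1],
    [0,-0.65,0,0,0,0,-1],
    [0,-0.85,0,0,0,0,-1],
    [0,-1,0,0,0,0,-1],
    [0,-1,0,0,0,0,-1]
  ]
}}

```text
t: 9.8
tool_pos: [0.4393, 0.2048, 0.0218]
orientation: [-2.315, -2.123, 0.001]
force: [-1.3, 0.5, -0.1]
opening: 0.0088
```

Emit:
{"method": "move_arm", "body": {
  "series": [
    [0,-0.1,0,0,0,0,-1],
    [0,-0.2,0,0,0,0,-1],
    [0,-0.28,0,0,0,0,-1],
    [0,-0.32,0,0,0,0,-1],
    [0,-0.33,0,0,0,0,-1]
  ]
}}

```text
t: 10.3
tool_pos: [0.4104, 0.2073, 0.0219]
orientation: [2.313, 2.121, 0.007]
force: [17.1, 0.6, -14.1]
opening: 0.0091
```

```bash
python3 - <<'E'
import plant
from plant import *
from h import *
print([n for n in dir(plant) if not n.startswith('_')])
s=read_state()
print(s["t"],s["q"],s["tool_pos"],s["force"],s["opening"])
print((s["tool_pos"]-FR)@cx, (s["tool_pos"]-FR)@cyv)
T=read_camera("top");f=T["frame"];cv2.imwrite("pics/t8.png",cv2.resize(f[120:300,80:280,::-1],(660,594),interpolation=cv2.INTER_CUBIC))
S=read_camera("scene");f=S["frame"];cv2.imwrite("pics/s8.png",cv2.resize(f[130:330,250:490,::-1],(720,600),interpolation=cv2.INTER_CUBIC))
E
```

```text
['IKError', 'close_job', 'pinch_z', 'read_camera', 'read_state']
10.3 [ 0.3577 -0.1078  2.0449 -0.0019  1.1993  0.4453] [0.4104 0.2073 0.0219] [ 17.0911   0.6376 -14.1106] 0.009092426021300943
-0.1902395866438111 0.0003183263613565391
```

View pics/t8.png

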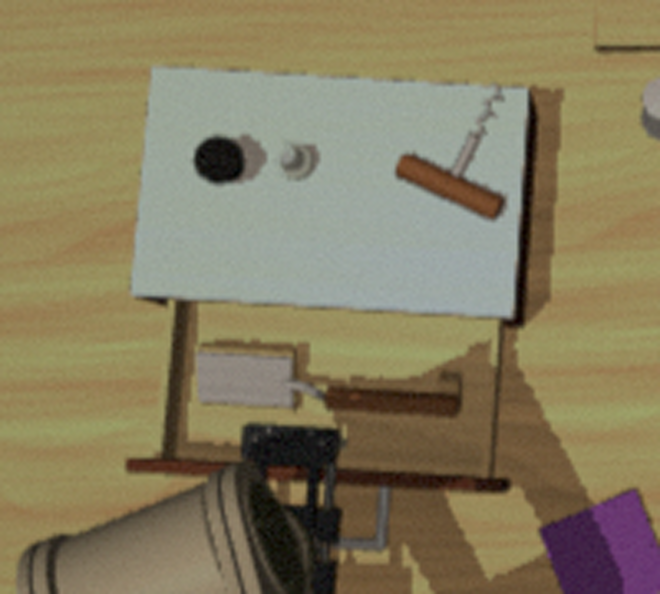

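View pics/s8.png

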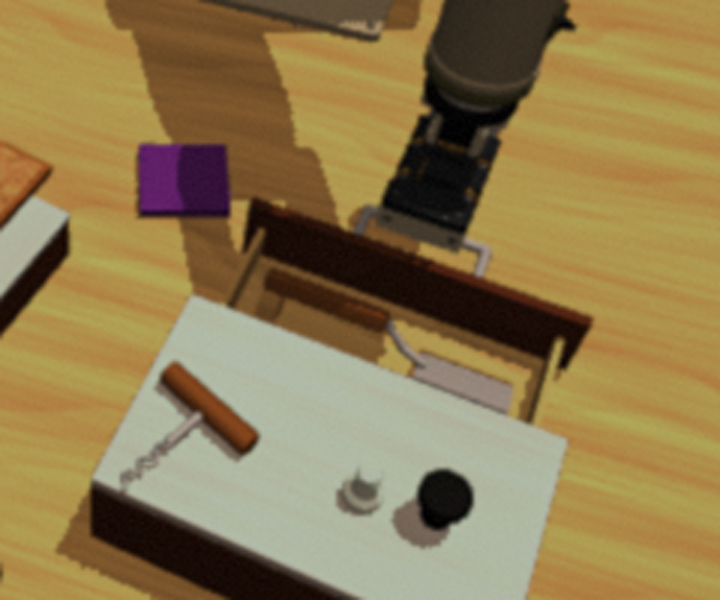

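The drawer is fully open: it hit its stop at 17 N. The top view shows the spatula with its handle centred near (393,398) and its blade at (247,375). I'll release, then touch the free front strip of the cabinet top (z=0.100) with shut fingers to calibrate the tip height.

Emit:
{"method": "move_arm", "body": {
  "series": [
    [0,0.03,0,0,0,0,-0.3],
    [0,0.03,0,0,0,0,-0.3],
    [0,0.03,-0.2,0,0,0,-0.3],
    [0,0.03,-0.6,0,0,0,-0.3],
    [0,0.03,-1,0,0,0,-0.3]
  ]
}}

```text
t: 10.9
tool_pos: [0.4097, 0.2067, 0.1217]
orientation: [-2.315, -2.122, 0.005]
force: [0.9, 0.5, -0.0]
opening: 0.0322
```

Emit:
{"method": "move_arm", "body": {
  "series": [
    [0,0.3,-0.3,0,0,0,-1],
    [0,0.7,-0.3,0,0,0,-1],
    [0,1,-0.3,0,0,0,-1]
  ]
}}

```text
t: 11.2
tool_pos: [0.5133, 0.1986, 0.1535]
orientation: [2.315, 2.122, 0.004]
force: [-0.5, -0.3, 0.5]
opening: 0.013
```

Emit:
{"method": "move_arm", "body": {
  "series": [
    [0,0.45,0,0,0,0,-1],
    [0,0.9,0,0,0,0,-1],
    [0,1,0,0,0,0,-1],
    [0,1,0.2,0,0,0,-1],
    [0,1,0.3,0,0,0,-1]
  ]
}}

```text
t: 11.7
tool_pos: [0.6094, 0.1896, 0.1196]
orientation: [-2.315, -2.121, 0.004]
force: [0.6, 0.8, -0.4]
opening: 0.0006
```

```bash
python3 - <<'E'
from plant import *
from h import *
s=read_state()
print(pinch_z,s["t"],s["q"],s["tool_pos"],s["force"],s["opening"])
print((s["tool_pos"]-FR)@cx, (s["tool_pos"]-FR)@cyv)
T=read_camera("top");np.save("top9.npy",T["frame"]);S=read_camera("scene");f=S["frame"];cv2.imwrite("pics/s9.png",cv2.resize(f[130:330,250:490,::-1],(720,600),interpolation=cv2.INTER_CUBIC))
E
```

```text
0.0188 11.7 [0.2211 0.2748 1.451  0.0002 1.4189 0.3084] [0.6094 0.1896 0.1196] [ 0.5561  0.8048 -0.4107] 0.0005722694874855773
0.009574401922045282 -0.00020138189931185813
```

View pics/s9.png

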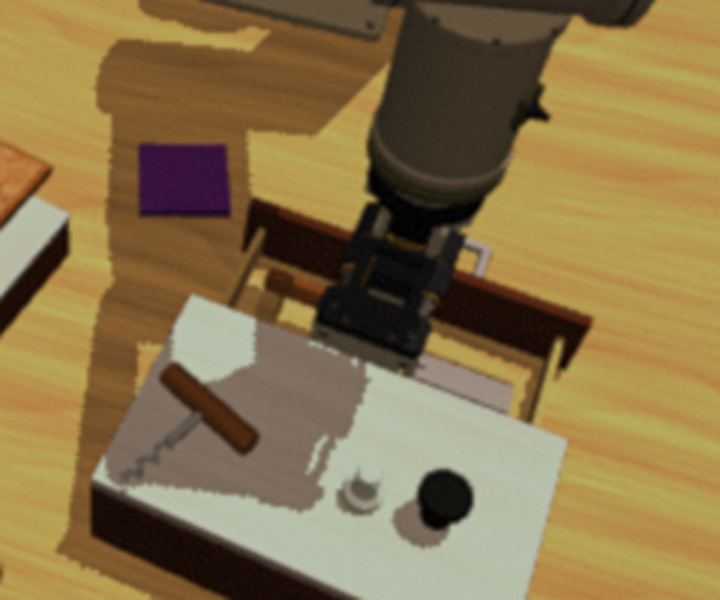

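Emit:
{"method": "move_arm", "body": {
  "series": [
    [0,0.12,0,0,0,0,-1],
    [0,0.12,0.05,0,0,0,-1],
    [0,0.12,0.1,0,0,0,-1],
    [0,0.12,0.15,0,0,0,-1],
    [0,0.12,0.15,0,0,0,-1]
  ]
}}

```text
t: 12.3
tool_pos: [0.6213, 0.1887, 0.1055]
orientation: [-2.315, -2.122, 0.003]
force: [0.5, -0.5, 1.2]
opening: 0.0004
```

Emit:
{"method": "move_arm", "body": {
  "series": [
    [0,0,0.03,0,0,0,-1],
    [0,0,0.06,0,0,0,-1],
    [0,0,0.06,0,0,0,-1]
  ]
}}

```text
t: 12.6
tool_pos: [0.6221, 0.1887, 0.1001]
orientation: [-2.316, -2.123, 0.001]
force: [-0.0, -0.8, -0.4]
opening: 0.0008
```

Emit:
{"method": "move_arm", "body": {
  "series": [
    [0,0,0.03,0,0,0,-1],
    [0,0,0.06,0,0,0,-1],
    [0,0,0.06,0,0,0,-1]
  ]
}}

```text
t: 12.9
tool_pos: [0.6221, 0.1886, 0.0939]
orientation: [-2.316, -2.122, 0.001]
force: [0.0, -0.5, -0.5]
opening: 0.0003
```

Emit:
{"method": "move_arm", "body": {
  "series": [
    [0,0,0.03,0,0,0,-1],
    [0,0,0.06,0,0,0,-1],
    [0,0,0.06,0,0,0,-1]
  ]
}}

```text
t: 13.2
tool_pos: [0.6221, 0.1886, 0.0879]
orientation: [-2.316, -2.122, 0.001]
force: [-0.2, 0.5, -0.7]
opening: 0.0005
```

Emit:
{"method": "move_arm", "body": {
  "series": [
    [0,0,0.03,0,0,0,-1],
    [0,0,0.06,0,0,0,-1],
    [0,0,0.06,0,0,0,-1]
  ]
}}

```text
t: 13.5
tool_pos: [0.6221, 0.1886, 0.0819]
orientation: [-2.316, -2.122, 0.001]
force: [-1.0, 0.6, 0.7]
opening: 0.0006
```

Emit:
{"method": "move_arm", "body": {
  "series": [
    [0,0,0.02,0,0,0,-1],
    [0,0,0.04,0,0,0,-1],
    [0,0,0.04,0,0,0,-1]
  ]
}}

```text
t: 13.8
tool_pos: [0.6222, 0.1886, 0.0782]
orientation: [-2.316, -2.123, 0.001]
force: [0.1, -0.1, 0.2]
opening: 0.0004
```

Emit:
{"method": "move_arm", "body": {
  "series": [
    [0,0,0.03,0,0,0,-1],
    [0,0,0.04,0,0,0,-1],
    [0,0,0.04,0,0,0,-1]
  ]
}}

```text
t: 14.1
tool_pos: [0.6223, 0.1887, 0.0743]
orientation: [-2.316, -2.123, 0.001]
force: [0.1, 0.0, -0.4]
opening: 0.0005
```

Emit:
{"method": "move_arm", "body": {
  "series": [
    [0,0,0.03,0,0,0,-1],
    [0,0,0.04,0,0,0,-1],
    [0,0,0.04,0,0,0,-1]
  ]
}}

```text
t: 14.4
tool_pos: [0.6224, 0.1887, 0.0705]
orientation: [-2.316, -2.123, 0.0]
force: [-0.2, -0.1, -0.1]
opening: 0.0003
```

Emit:
{"method": "move_arm", "body": {
  "series": [
    [0,0,0.03,0,0,0,-1],
    [0,0,0.04,0,0,0,-1],
    [0,0,0.04,0,0,0,-1]
  ]
}}

```text
t: 14.7
tool_pos: [0.6227, 0.1888, 0.0702]
orientation: [2.315, 2.123, 0.001]
force: [-12.8, -3.6, 23.0]
opening: 0.0005
```

```bash
python3 - <<'E'
from plant import *
from h import *
s=read_state();p=s["tool_pos"]
S=read_camera("scene");f=S["frame"];cv2.imwrite("pics/s10.png",cv2.resize(f[170:290,300:450,::-1],(750,600),interpolation=cv2.INTER_CUBIC))
print(s["force"],p,(proj(S,[p,p+[0,0,.03],p+[0,0,.06]])-[300,170])*5)
E
```

```text
[-12.7662  -3.6246  23.0113] [0.6227 0.1888 0.0702] [[335.6875 466.6481]
 [346.6385 433.4249]
 [358.1611 398.4673]]
```

View pics/s10.png

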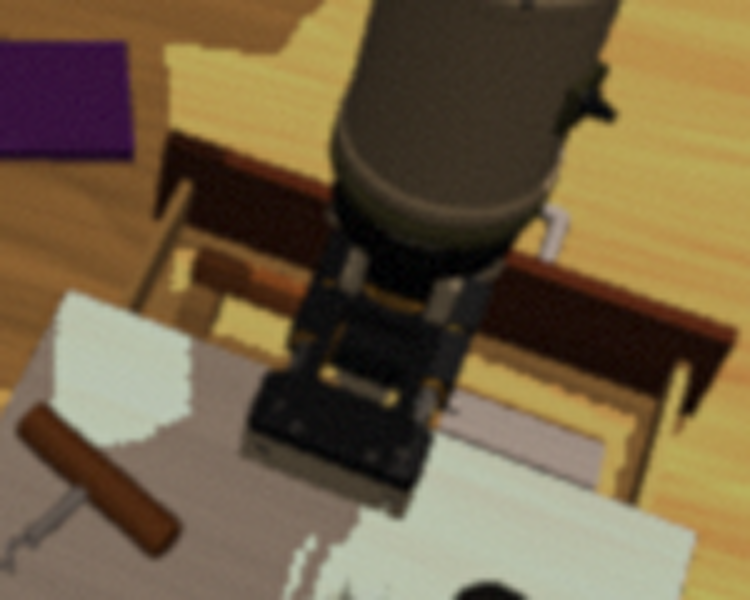

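The shut fingertips touched the cabinet top (z=0.100) at reported z=0.0703, so the real fingertips are about 30 mm short of the reported TCP. To learn whether this offset follows the tool axis, I'll back off, tilt to the rack angle and compare images.

```bash
cat >> h.py <<'E'
TB=.0297
A25=np.sin(np.radians(25))*cx-np.cos(np.radians(25))*ez
RACK=cab(-.07,0,.062)
RR=Rt(cyv,A25)
E
python3 - <<'E'
from plant import *
from h import *
s=read_state()
go(s,RACK+(.0188+TB-.10)*A25,RR); print(RACK,RACK+(.0188+TB-.10)*A25)
E
```

```text
row [-0.002 -1.146 -0.386] [-0.139 -0.    -0.   ] rows needed 3.0
[0.5302 0.1966 0.062 ] [0.5085 0.1985 0.1087]
```

Emit:
{"method": "move_arm", "body": {
  "series": [
    [0,0,-0.3,0,0,0,-1],
    [0,-0.3,-0.55,0,0,0,-0.5],
    [0,-0.7,-0.55,-0.05,0,0,-0.2],
    [0,-1,-0.5,-0.1,0,0,-0.2],
    [0,-1,-0.45,-0.139,0,0,-0.2],
    [0,-1,-0.4,-0.139,0,0,-0.2],
    [0,-1,-0.4,-0.139,0,0,-0.2]
  ]
}}

```text
t: 15.45
tool_pos: [0.5184, 0.197, 0.1028]
orientation: [2.055, 1.889, 0.413]
force: [0.8, -0.8, -0.6]
opening: 0.0368
```

```bash
python3 - <<'E'
from plant import *
from h import *
s=read_state();p=s["tool_pos"];R=Rn.from_rotvec(s["orientation"]).as_matrix()
S=read_camera("scene");f=S["frame"];cv2.imwrite("pics/s11.png",cv2.resize(f[130:250,300:450,::-1],(750,600),interpolation=cv2.INTER_CUBIC))
T=read_camera("top");f=T["frame"];cv2.imwrite("pics/t11.png",cv2.resize(f[180:300,110:260,::-1],(750,600),interpolation=cv2.INTER_CUBIC))
print(s["force"],p,s["q"],s["opening"],R[:,2]);go(s,RACK+(.0188+TB-.10)*A25,RR)
E
```

```text
[ 0.8153 -0.7868 -0.5913] [0.5184 0.197  0.1028] [ 0.4218 -0.3222  2.1411 -0.2545  0.9548  0.6146] 0.03680575884196694 [ 0.4181 -0.0376 -0.9076]
row [ 0.007 -0.066 -0.095] [-0.001  0.     0.001] rows needed 1.0
```

View pics/s11.png

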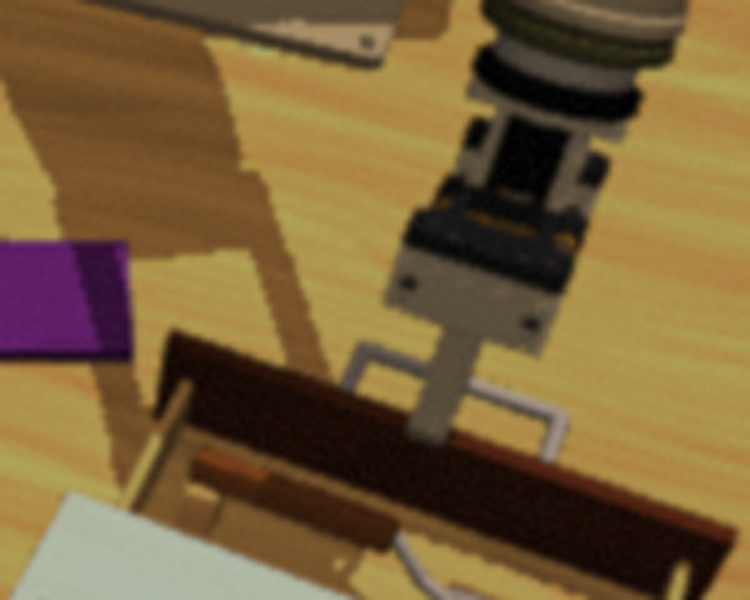

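View pics/t11.png

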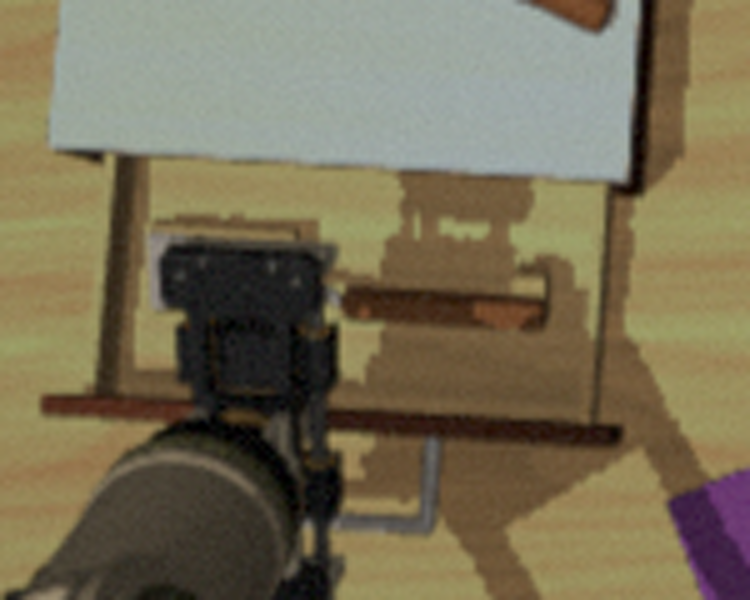

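```bash
python3 - <<'E'
from plant import *
from h import *
s=read_state();p=s["tool_pos"];R=Rn.from_rotvec(s["orientation"]).as_matrix()
S=read_camera("scene");T=read_camera("top")
for nm,P in dict(A=[p+R@[0,.036,-.03],p+R@[0,.0184,-.03]],B=[p+R@[0,.036,0]+[0,0,.03],p+R@[0,.0184,0]+[0,0,.03]]).items(): print(nm,(proj(S,P)-[300,130])*5)
for uv in [(345,300),(548,310)]:
    w=ray(T,crop(uv,(110,180)),.062);print(w,(w-RACK)@cx,(w-RACK)@cyv)
E
```

```text
A [[419.0611 447.9798]
 [425.5609 433.7429]]
B [[412.4462 463.6437]
 [419.1164 449.015 ]]
[0.5306 0.1963 0.062 ] 0.0004327062108780592 -0.0003252254925515526
[0.5219 0.0859 0.062 ] 0.001364892005019123 -0.11106837768695249
```

The finger tip in the scene crop at (428,440) matches the offset along the tool axis (hypothesis A, predicted about (422,440)), so I'll use a 30 mm tool-axis correction. In the top view the handle runs from (345,300) to (548,310), so its middle, the rack point, is 56 mm to the right of the cabinet's middle.

```bash
cat >> h.py <<'E'
RACK=cab(-.069,-.0557,.062)
def tip(s):
    R=Rn.from_rotvec(s["orientation"]).as_matrix(); return s["tool_pos"]-TB*R[:,2], s["tool_pos"]-(TB+.0188)*R[:,2], R
E
python3 - <<'E'
from plant import *
from h import *
s=read_state()
go(s,RACK+(.0188+TB-.08)*A25,RR)
E
```

```text
row [-0.567 -0.144  0.138] [ 0.001 -0.    -0.001] rows needed 2.0
```

Emit:
{"method": "move_arm", "body": {
  "series": [
    [-0.3,-0.05,0,0,0,0,-0.05],
    [-0.57,-0.14,0,0,0,0,-0.05],
    [-0.57,-0.14,0.1,0,0,0,-0.05],
    [-0.57,-0.14,0.14,0,0,0,-0.05],
    [-0.57,-0.14,0.14,0,0,0,-0.05]
  ]
}}

```text
t: 16.15
tool_pos: [0.5122, 0.1412, 0.0882]
orientation: [2.058, 1.884, 0.417]
force: [0.2, 1.0, -0.7]
opening: 0.0443
```

```bash
python3 - <<'E'
from plant import *
from h import *
s=read_state()
go(s,RACK+(.0188+TB)*A25,RR);print(s["t"],s["force"],s["opening"])
S=read_camera("scene");f=S["frame"];cv2.imwrite("pics/s12.png",cv2.resize(f[160:280,300:450,::-1],(750,600),interpolation=cv2.INTER_CUBIC))
P=[RACK+d*cyv for d in (-.055,0,.055)];print((proj(S,P)-[300,160])*5)
E
```

```text
row [0.011 0.018 0.782] [-0.     0.    -0.001] rows needed 2.0
16.15 [ 0.2304  1.0311 -0.6805] 0.04425847257539775
[[186.1077 309.7113]
 [285.4029 346.8313]
 [387.8476 385.1287]]
```

View pics/s12.png

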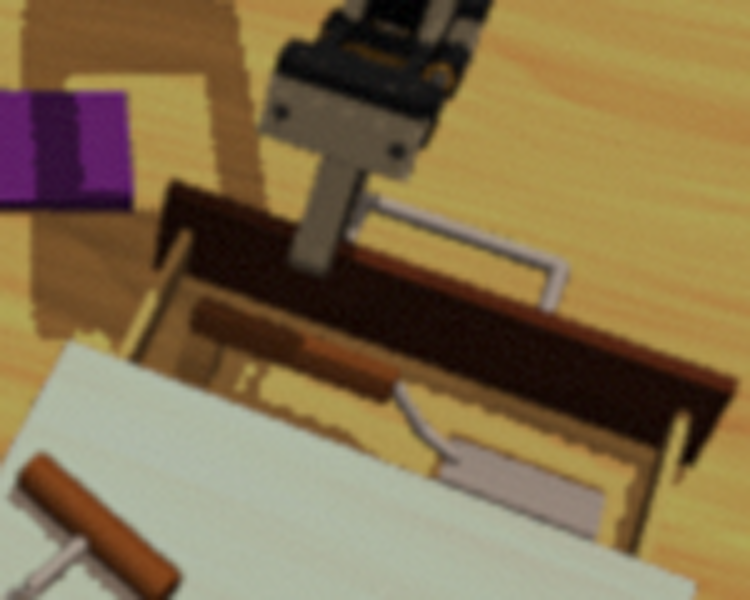

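The scene crop shows the handle from (195,315) to (395,385), within about 4 mm of the prediction, and the front finger tip at (310,268) above it. I'll descend along the tool axis.

Emit:
{"method": "move_arm", "body": {
  "series": [
    [0.03,0.02,0.15,0,0,0,-0.05],
    [0.03,0.02,0.35,0,0,0,-0.05],
    [0.03,0.02,0.55,0,0,0,-0.05],
    [0.03,0.02,0.7,0,0,0,-0.05],
    [0.03,0.02,0.78,0,0,0,-0.05],
    [0.03,0.02,0.78,0,0,0,-0.05]
  ]
}}

```text
t: 16.8
tool_pos: [0.5458, 0.1414, 0.0171]
orientation: [2.057, 1.886, 0.416]
force: [0.2, -0.4, -0.2]
opening: 0.0442
```

```bash
python3 - <<'E'
from plant import *
from h import *
s=read_state()
go(s,RACK+(.0188+TB)*A25,RR);print(s["t"],s["force"],s["opening"])
T=read_camera("top");f=T["frame"];cv2.imwrite("pics/t13.png",cv2.resize(f[180:300,110:260,::-1],(750,600),interpolation=cv2.INTER_CUBIC))
E
```

```text
row [-0.02   0.015 -0.003] [-0.001  0.    -0.   ] rows needed 1.0
16.8 [ 0.2354 -0.4296 -0.194 ] 0.044236749604774805
```

View pics/t13.png

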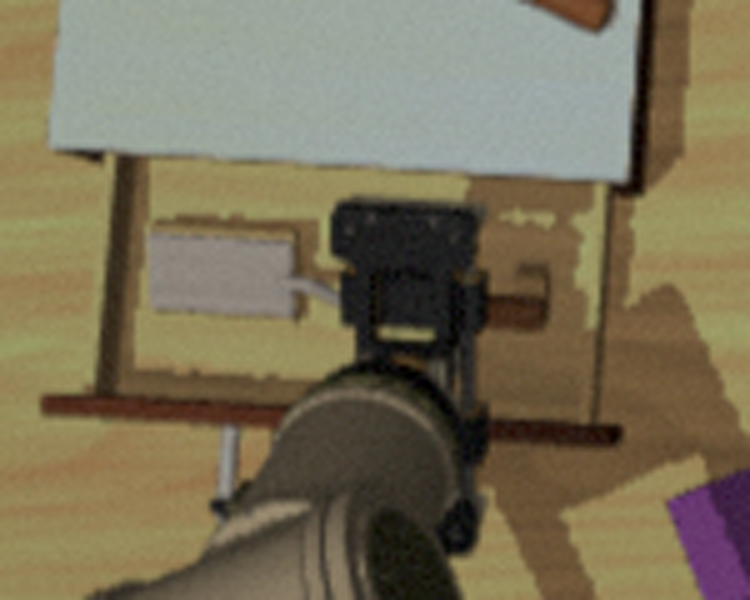

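The gripper straddles the handle and nothing is pressing on it. Closing with a firm squeeze.

Emit:
{"method": "move_arm", "body": {
  "series": [
    [0,0,0,0,0,0,-1],
    [0,0,0,0,0,0,-1],
    [0,0,0,0,0,0,-1],
    [0,0,0,0,0,0,-1],
    [0,0,0,0,0,0,-1],
    [0,0,0,0,0,0,-1]
  ],
  "squeeze": 50
}}

```text
t: 17.45
tool_pos: [0.5463, 0.1412, 0.0186]
orientation: [2.056, 1.885, 0.419]
force: [-2.9, 0.6, 2.4]
opening: 0.0154
```

```bash
python3 - <<'E'
from plant import *
from h import *
s=read_state()
t,g,R=tip(s)
print(s["t"],s["force"],s["opening"],"grasp",g,"RACK",RACK,(g-RACK)@cx,(g-RACK)@cyv,(g-RACK)[2]);print(repr(s["tool_pos"]),repr(s["orientation"]))
E
```

```text
17.45 [-2.9108  0.6333  2.414 ] 0.015377700027123735 grasp [0.5258 0.143  0.0625] RACK [0.5264 0.1411 0.062 ] -0.000676018018215103 0.001893495702387495 0.0004975865845798927
array([0.5463, 0.1412, 0.0186]) array([2.0561, 1.8848, 0.4188])
```

The grip is solid (15.4 mm). I'll lift the spatula out square to its shelf, then up.

Emit:
{"method": "move_arm", "body": {
  "series": [
    [0,0,-0.1,0,0,0,-1],
    [0,0,-0.25,0,0,0,-1],
    [0,0,-0.45,0,0,0,-1],
    [0,0,-0.7,0,0,0,-1],
    [0,0.1,-1,0,0,0,-1],
    [0,0.3,-1,0,0,0,-1]
  ]
}}

```text
t: 18.05
tool_pos: [0.5316, 0.1436, 0.1262]
orientation: [2.054, 1.884, 0.425]
force: [0.4, 0.3, -0.7]
opening: 0.016
```

```bash
cat >> h.py <<'E'
CYAW=2.945; ux=np.array([np.cos(CYAW),np.sin(CYAW),0]); uy=np.array([-np.sin(CYAW),np.cos(CYAW),0])
HX=.1027-.045
def use(th,d=.0855,yb=.019,psi=None,dx=0,dz=0,hx=HX):
    """reported TCP pose for coaster angle th (deg), blade mid at distance d from hinge"""
    t=np.radians(th); p=np.radians(th if psi is None else psi)
    H=stp(hx,yb,.06); u=np.cos(t)*ux+np.sin(t)*ez
    n=-np.sin(p)*ux+np.cos(p)*ez
    g=H+d*u+.027*n+.13*uy+dx*ux+dz*ez
    R=Rt(-uy,-n); return g+(.0188+TB)*R[:,2],R
E
python3 - <<'E'
from plant import *
from h import *
s=read_state()
t,g,R=tip(s)
print(s["t"],s["force"],s["opening"],g)
P,R=use(0,dx=.08,dz=-.009); print(P); P2=P+[0,0,.13]; go(s,P2,R)
S=read_camera("scene");f=S["frame"];cv2.imwrite("pics/s14.png",cv2.resize(f[100:300,230:480,::-1],(750,600),interpolation=cv2.INTER_CUBIC))
E
```

```text
18.05 [ 0.4443  0.3065 -0.7377] 0.016048048252807687 [0.5109 0.1453 0.1701]
[ 0.3616 -0.3054  0.0295]
row [-4.618 -1.037 -0.869] [ 0.14  -0.008  0.035] rows needed 10.0
```

View pics/s14.png

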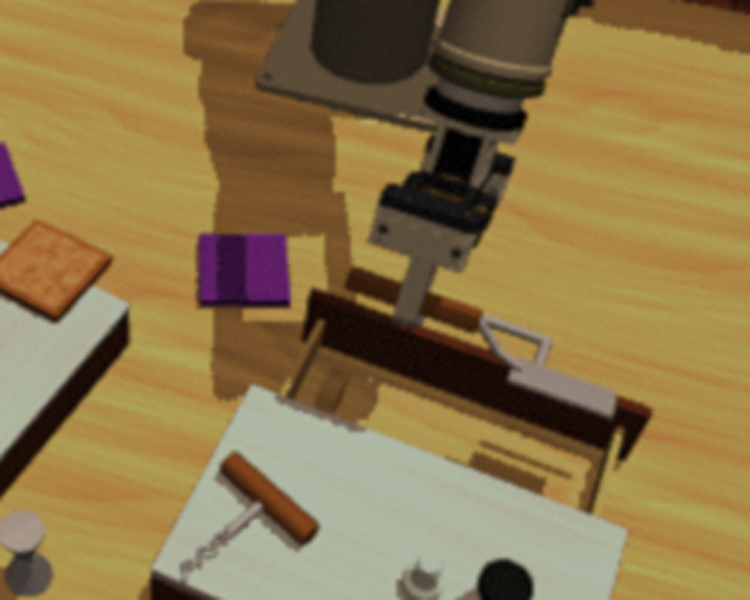

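The spatula is out and held, with its blade clear of the drawer front at (565,390). I'll carry it to the step.

Emit:
{"method": "move_arm", "body": {
  "series": [
    [-0.4,-0.1,-0.2,0.04,-0.002,0.01,-1],
    [-0.8,-0.2,-0.4,0.08,-0.004,0.02,-1],
    [-1,-0.22,-0.5,0.12,-0.008,0.035,-1],
    [-1,-0.22,-0.5,0.14,-0.008,0.035,-1],
    [-1,-0.22,-0.5,0.14,-0.008,0.035,-1]
  ]
}}

```text
t: 18.6
tool_pos: [0.4821, 0.0453, 0.1573]
orientation: [-2.431, -1.985, 0.007]
force: [0.2, -0.3, -1.4]
opening: 0.0155
```

```bash
python3 - <<'E'
from plant import *
from h import *
s=read_state()
P,R=use(0,dx=.08,dz=-.009); P2=P+[0,0,.13]; go(s,P2,R); print(s["tool_pos"],s["q"])
E
```

```text
row [-3.678 -0.479 -0.015] [-0.002  0.    -0.001] rows needed 8.0
[0.4821 0.0453 0.1573] [-0.0121 -0.1644  1.8369 -0.0001  1.4749  0.1892]
```

Emit:
{"method": "move_arm", "body": {
  "series": [
    [-0.4,-0.05,0,0,0,0,-1],
    [-0.85,-0.1,0,0,0,0,-1],
    [-1,-0.13,0,0,0,0,-1]
  ]
}}

```text
t: 18.9
tool_pos: [0.4471, -0.0509, 0.1567]
orientation: [-2.43, -1.989, 0.007]
force: [-0.0, 0.1, -1.6]
opening: 0.0157
```

Emit:
{"method": "move_arm", "body": {
  "series": [
    [-0.4,-0.05,0,0,0,0,-1],
    [-0.85,-0.1,0,0,0,0,-1],
    [-1,-0.13,0,0,0,0,-1]
  ]
}}

```text
t: 19.2
tool_pos: [0.4147, -0.1465, 0.1572]
orientation: [-2.431, -1.988, 0.006]
force: [-0.1, 1.1, -0.5]
opening: 0.0155
```

Emit:
{"method": "move_arm", "body": {
  "series": [
    [-0.4,-0.05,0,0,0,0,-1],
    [-0.85,-0.1,0,0,0,0,-1],
    [-1,-0.13,0,0,0,0,-1]
  ]
}}

```text
t: 19.5
tool_pos: [0.3823, -0.2419, 0.1574]
orientation: [-2.432, -1.988, 0.006]
force: [0.6, 1.1, -0.8]
opening: 0.0156
```

Emit:
{"method": "move_arm", "body": {
  "series": [
    [-0.4,-0.05,0,0,0,0,-1],
    [-0.68,-0.09,0,0,0,0,-1],
    [-0.68,-0.09,0.3,0,0,0,-1],
    [-0.68,-0.09,0.6,0,0,0,-1],
    [-0.68,-0.09,0.7,0,0,0,-1],
    [-0.68,-0.09,0.7,0,0,0,-1]
  ]
}}

```text
t: 20.1
tool_pos: [0.3602, -0.3028, 0.086]
orientation: [-2.426, -1.987, 0.005]
force: [-0.2, -0.1, -1.1]
opening: 0.0158
```

```bash
python3 - <<'E'
from plant import *
from h import *
s=read_state()
P,R=use(0,dx=.08,dz=-.009); go(s,P,R); print(s["t"],s["tool_pos"],s["q"])
S=read_camera("scene");f=S["frame"];cv2.imwrite("pics/s15.png",cv2.resize(f[100:260,160:360,::-1],(750,600),interpolation=cv2.INTER_CUBIC))
T=read_camera("top");f=T["frame"];cv2.imwrite("pics/t15.png",cv2.resize(f[190:330,260:420,::-1],(685,600),interpolation=cv2.INTER_CUBIC))
E
```

```text
row [-0.023  0.023  0.565] [-0.002 -0.    -0.   ] rows needed 2.0
20.1 [ 0.3602 -0.3028  0.086 ] [-0.8056 -0.1445  1.9524 -0.003   1.3397 -0.607 ]
```

View pics/s15.png

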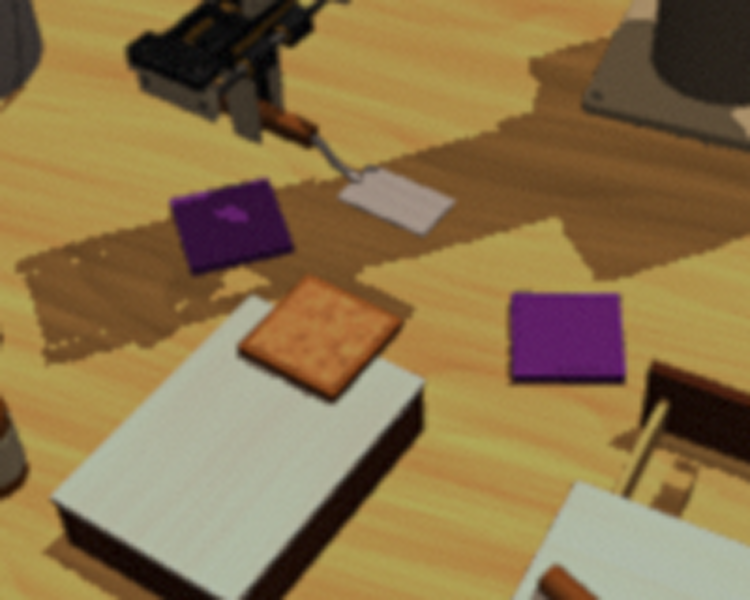

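View pics/t15.png

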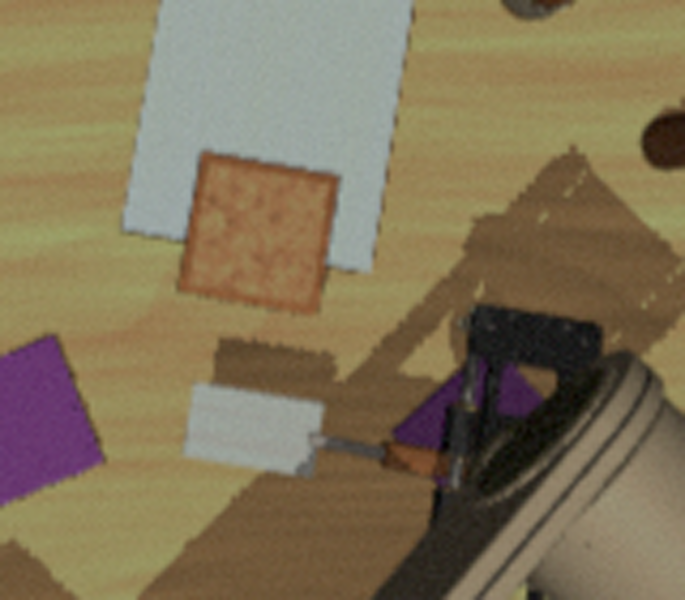

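The blade is visible in both views: top (253,430), scene (397,201). I'll check its true pose against the model.

```bash
python3 - <<'E'
from plant import *
from h import *
s=read_state();t,g,R=tip(s)
T=read_camera("top");S=read_camera("scene")
tp=crop([(184,457),(192,384),(325,403),(312,475)],(260,190),685/160)   # tip-near, tip-far, neck-far, neck-near
sc=crop([(455,202),(425,235),(338,195),(375,167)],(160,100),3.75)
E=[]
for (a,b) in [(.17,-.0225),(.17,.0225),(.09,.0225),(.09,-.0225)]:
    E.append(g+R@[a,b,.027])
E=np.array(E); print("exp",E)
for i in range(4): print(tri([(T,tp[i]),(S,sc[i])]), E[i])
X=np.array([tri([(T,tp[i]),(S,sc[i])])[0] for i in range(4)]);print("mean diff",(X-E).mean(0), "in coaster axes",(X-E).mean(0)@ux,(X-E).mean(0)@uy)
a=X[0]+X[1]-X[2]-X[3];b=E[0]+E[1]-E[2]-E[3];print(a,b)
print((proj(T,E)-tp).round(1).tolist(),(proj(S,E)-sc).round(1).tolist())
E
```

```text
exp [[ 0.3733 -0.1335  0.1103]
 [ 0.4175 -0.1424  0.1102]
 [ 0.4017 -0.2208  0.1103]
 [ 0.3576 -0.212   0.1104]]
(array([ 0.3707, -0.1334,  0.1026]), [array([-0.47,  0.18]), array([-0.59, -0.02])]) [ 0.3733 -0.1335  0.1103]
(array([ 0.415 , -0.1401,  0.1047]), [array([-0.29,  0.12]), array([-0.38, -0.01])]) [ 0.4175 -0.1424  0.1102]
(array([ 0.4008, -0.2199,  0.1073]), [array([-0.59,  0.26]), array([-0.75, -0.03])]) [ 0.4017 -0.2208  0.1103]
(array([ 0.3569, -0.2095,  0.1032]), [array([-1.07,  0.46]), array([-1.33, -0.06])]) [ 0.3576 -0.212   0.1104]
mean diff [-0.0017  0.0015 -0.0058] in coaster axes 0.0019289306304949765 -0.0011021833121332126
[ 0.0279  0.156  -0.0032] [ 0.0315  0.1569 -0.0003]
[[-0.3, -0.6], [0.7, -0.8], [-0.1, -0.0], [0.2, 0.4]] [[-1.0, -1.4], [-1.5, -1.0], [-1.2, -0.7], [-2.3, -2.0]]
```

```bash
python3 - <<'E'
from plant import *
from h import *
T=read_camera("top");S=read_camera("scene")
tp=crop([(322,566),(160,538),(188,378),(347,404)],(270,150)); sc=crop([(385,67),(512,130),(418,226),(293,160)],(165,160))
for i in range(4): print(tri([(T,tp[i]),(S,sc[i])]))
tp=crop([(385,517),(95,470),(160,65),(447,107)],(270,150)); sc=crop([(312,95),(540,208),(288,510),(45,365)],(165,160))
for i in range(4): print("step",tri([(T,tp[i]),(S,sc[i])]))
E
```

```text
(array([ 0.455 , -0.2236,  0.0687]), [array([-0.36,  0.16]), array([-0.48, -0.02])])
(array([ 0.4726, -0.1363,  0.0666]), [array([-0.39,  0.16]), array([-0.54, -0.02])])
(array([ 0.5592, -0.1549,  0.0704]), [array([-0.18,  0.08]), array([-0.26, -0.01])])
(array([ 0.5421, -0.2401,  0.0719]), [array([-0.46,  0.23]), array([-0.65, -0.04])])
step (array([ 0.4803, -0.2606,  0.056 ]), [array([-0.47,  0.23]), array([-0.64, -0.04])])
step (array([ 0.5111, -0.103 ,  0.0545]), [array([-0.19,  0.08]), array([-0.26, -0.01])])
step (array([ 0.7368, -0.1467,  0.0531]), [array([-0.1 ,  0.05]), array([-0.17, -0.01])])
step (array([ 0.7069, -0.3046,  0.058 ]), [array([-0.54,  0.31]), array([-0.87, -0.07])])
```

The blade sits where the model predicts to within about 2 mm; triangulated heights read 3–5 mm low on known surfaces too. I'll lower it and slide it in under the overhang.

Emit:
{"method": "move_arm", "body": {
  "series": [
    [-0.02,0.02,0.2,0,0,0,-1],
    [-0.02,0.02,0.4,0,0,0,-1],
    [-0.02,0.02,0.56,0,0,0,-1],
    [-0.02,0.15,0.56,0,0,0,-1],
    [-0.02,0.35,0.56,0,0,0,-1],
    [-0.02,0.5,0.56,0,0,0,-1],
    [-0.02,0.5,0.56,0,0,0,-1]
  ]
}}

```text
t: 21.1
tool_pos: [0.4118, -0.3175, 0.0329]
orientation: [2.43, 1.991, -0.004]
force: [-0.1, 0.1, -0.9]
opening: 0.0156
```

```bash
python3 - <<'E'
from plant import *
from h import *
s=read_state()
P,R=use(0,dz=-.007); go(s,P,R); print(s["t"],s["tool_pos"],s["force"])
S=read_camera("scene");f=S["frame"];cv2.imwrite("pics/s16.png",cv2.resize(f[110:230,170:320,::-1],(750,600),interpolation=cv2.INTER_CUBIC))
T=read_camera("top");f=T["frame"];cv2.imwrite("pics/t16.png",cv2.resize(f[200:300,280:400,::-1],(720,600),interpolation=cv2.INTER_CUBIC))
E
```

```text
row [0.021 0.284 0.014] [-0.     0.001 -0.   ] rows needed 1.0
21.1 [ 0.4118 -0.3175  0.0329] [-0.1003  0.0525 -0.9468]
```

View pics/t16.png

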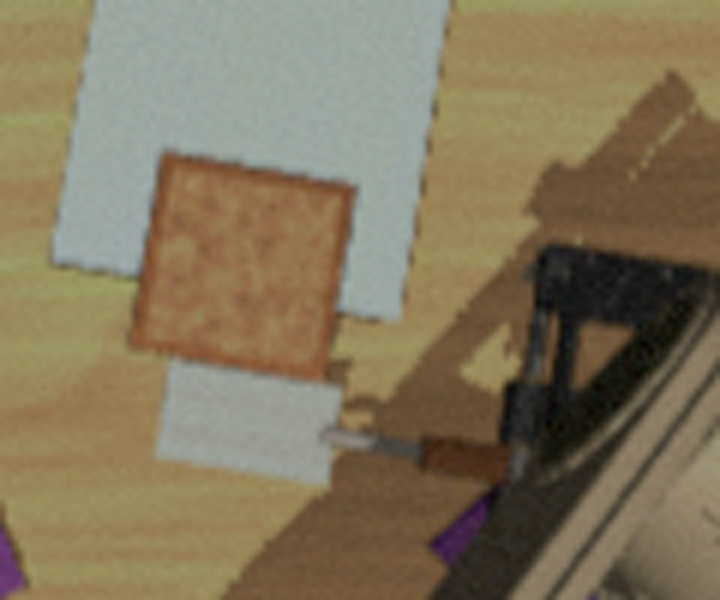

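View pics/s16.png

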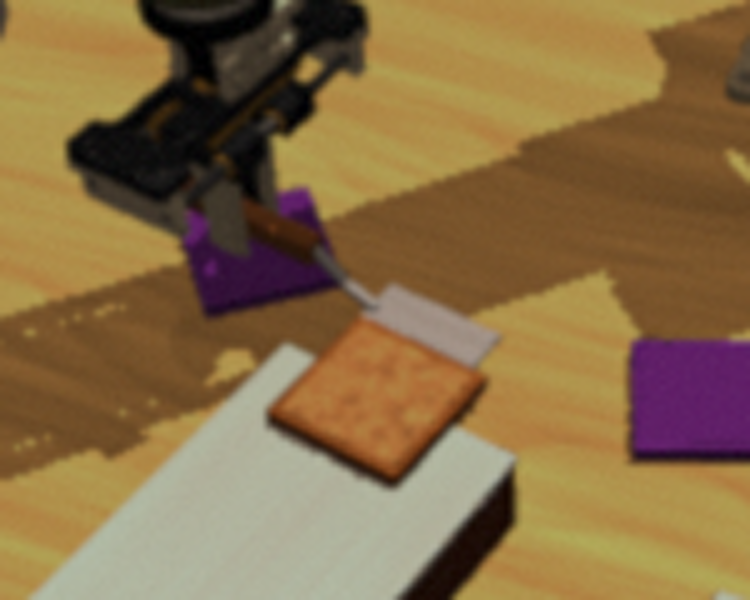

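The top view shows the blade (165–340, 360–480) partly under the coaster's near edge, with the neck clear just to the right of it. I'll slide in the rest, 3 mm more towards the handle so the neck stays clear.

Emit:
{"method": "move_arm", "body": {
  "series": [
    [-0.03,0.1,0.01,0,0,0,-1],
    [-0.03,0.2,0.01,0,0,0,-1],
    [-0.03,0.28,0.01,0,0,0,-1],
    [-0.03,0.28,0.01,0,0,0,-1]
  ]
}}

```text
t: 21.6
tool_pos: [0.4378, -0.3255, 0.031]
orientation: [-2.43, -1.989, 0.004]
force: [0.5, -0.2, -1.3]
opening: 0.0154
```

```bash
python3 - <<'E'
from plant import *
from h import *
s=read_state()
for th in (0,5,10,15,20,25,30,35,40): P,R=use(th,psi=th+(3 if th else 0),yb=.024); print(th);go(s,P,R)
print(s["t"],s["tool_pos"],s["force"])
E
```

```text
0
row [-0.002  0.014 -0.075] [-0.001  0.    -0.001] rows needed 1.0
5
row [-0.002 -0.013 -0.152] [ 0.044  0.    -0.001] rows needed 1.0
10
row [-0.002 -0.022 -0.229] [ 0.071  0.    -0.001] rows needed 2.0
15
row [-0.002 -0.024 -0.307] [ 0.099  0.    -0.001] rows needed 3.0
20
row [-0.002 -0.02  -0.385] [ 0.127  0.    -0.001] rows needed 3.0
25
row [-0.002 -0.008 -0.462] [ 0.155  0.    -0.001] rows needed 4.0
30
row [-0.002  0.01  -0.537] [ 0.182  0.    -0.001] rows needed 4.0
35
row [-0.002  0.034 -0.611] [ 0.21   0.    -0.001] rows needed 5.0
40
row [-0.002  0.065 -0.683] [ 0.238  0.    -0.001] rows needed 5.0
21.6 [ 0.4378 -0.3255  0.031 ] [ 0.464  -0.1821 -1.3288]
```

Emit:
{"method": "move_arm", "body": {
  "series": [
    [0,0.01,-0.07,0,0,0,-1],
    [0,-0.01,-0.15,0.04,0,0,-1],
    [0,-0.02,-0.19,0.055,0,0,-1],
    [0,-0.02,-0.23,0.07,0,0,-1],
    [0,-0.024,-0.27,0.085,0,0,-1],
    [0,-0.024,-0.307,0.1,0,0,-1],
    [0,-0.02,-0.385,0.127,0,0,-1],
    [0,-0.02,-0.385,0.127,0,0,-1]
  ]
}}

```text
t: 22.4
tool_pos: [0.4354, -0.3244, 0.0684]
orientation: [-2.17, -1.778, 0.366]
force: [0.3, 0.1, -1.7]
opening: 0.0158
```

```bash
python3 - <<'E'
from plant import *
from h import *
s=read_state()
print(s["t"],s["tool_pos"],s["force"],s["q"])
for th in (20,30,40,50,60,70): P,R=use(th,psi=th+3,yb=.024); print(th);go(s,P,R)
S=read_camera("scene");f=S["frame"];cv2.imwrite("pics/s17.png",cv2.resize(f[110:230,170:320,::-1],(750,600),interpolation=cv2.INTER_CUBIC))
T=read_camera("top");f=T["frame"];cv2.imwrite("pics/t17.png",cv2.resize(f[200:300,280:400,::-1],(720,600),interpolation=cv2.INTER_CUBIC))
E
```

```text
22.4 [ 0.4354 -0.3244  0.0684] [ 0.3366  0.0999 -1.6683] [-0.6147  0.4819  1.3499 -0.1615  1.6824 -0.4044]
20
row [-0.008  0.002 -0.012] [-0.001 -0.    -0.   ] rows needed 1.0
30
row [-0.008 -0.03  -0.164] [ 0.054 -0.    -0.   ] rows needed 2.0
40
row [-0.008 -0.036 -0.32 ] [ 0.11 -0.   -0.  ] rows needed 3.0
50
row [-0.008 -0.015 -0.474] [ 0.165 -0.    -0.   ] rows needed 4.0
60
row [-0.008  0.033 -0.622] [ 0.221 -0.    -0.   ] rows needed 5.0
70
row [-0.007  0.105 -0.759] [ 0.276 -0.    -0.   ] rows needed 6.0
```

View pics/t17.png

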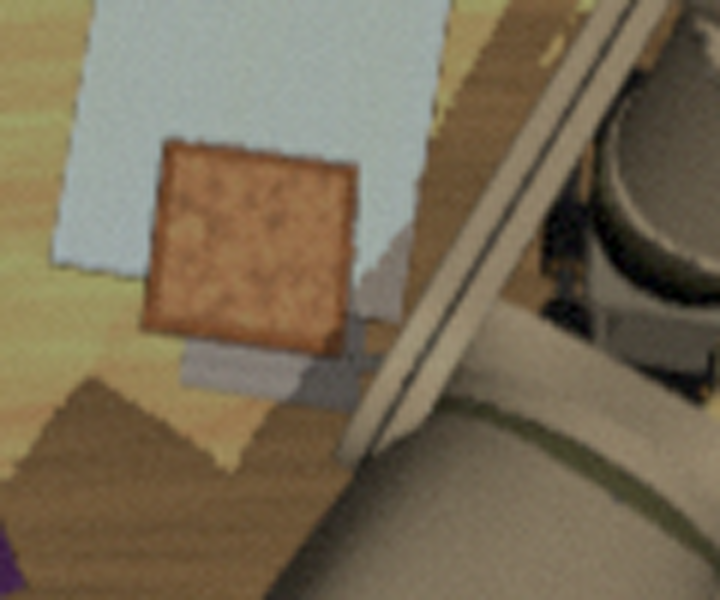

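View pics/s17.png

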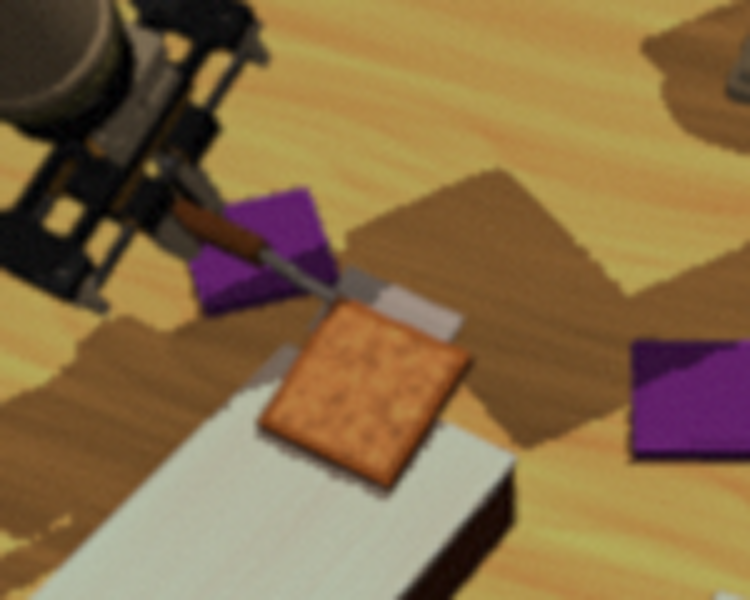

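The coaster's near edge is raised about 20° on the blade. Its far edge has slid only a few mm and the neck is clear. Continuing to about 45°.

```bash
python3 - <<'E'
from plant import *
from h import *
s=read_state()
for th in (24,28,32,36,40,45): P,R=use(th,psi=th+2,yb=.026,hx=HX-.004); print(th);go(s,P,R)
E
```

```text
24
row [-0.025  0.03  -0.087] [ 0.017 -0.    -0.001] rows needed 1.0
28
row [-0.025  0.018 -0.148] [ 0.039 -0.    -0.001] rows needed 1.0
32
row [-0.025  0.011 -0.209] [ 0.061 -0.    -0.001] rows needed 2.0
36
row [-0.025  0.007 -0.271] [ 0.083 -0.    -0.001] rows needed 2.0
40
row [-0.025  0.009 -0.333] [ 0.106 -0.    -0.001] rows needed 3.0
45
row [-0.025  0.016 -0.41 ] [ 0.133 -0.    -0.001] rows needed 3.0
```

Emit:
{"method": "move_arm", "body": {
  "series": [
    [-0.02,0.03,-0.087,0.017,0,0,-1],
    [-0.02,0.02,-0.148,0.039,0,0,-1],
    [-0.02,0.01,-0.209,0.061,0,0,-1],
    [-0.02,0.01,-0.271,0.083,0,0,-1],
    [-0.02,0.01,-0.333,0.106,0,0,-1],
    [-0.02,0.015,-0.41,0.133,0,0,-1],
    [-0.02,0.015,-0.41,0.133,0,0,-1]
  ]
}}

```text
t: 23.2
tool_pos: [0.4506, -0.3293, 0.1024]
orientation: [-1.869, -1.533, 0.67]
force: [-0.7, 0.7, -2.5]
opening: 0.0153
```

```bash
cat > snap.py <<'E'
from plant import *
from h import *
import sys
k=sys.argv[1]
s=read_state()
print(s["t"],s["tool_pos"],s["force"],s["q"])
S=read_camera("scene");f=S["frame"];cv2.imwrite(f"pics/s{k}.png",cv2.resize(f[100:240,160:335,::-1],(750,600),interpolation=cv2.INTER_CUBIC))
T=read_camera("top");f=T["frame"];cv2.imwrite(f"pics/t{k}.png",cv2.resize(f[180:290,280:412,::-1],(720,600),interpolation=cv2.INTER_CUBIC))
E
python3 snap.py 18
```

```text
23.2 [ 0.4506 -0.3293  0.1024] [-0.7344  0.747  -2.5464] [-0.5423  0.9602  0.7749 -0.3062  2.1807 -0.4187]
```

View pics/t18.png

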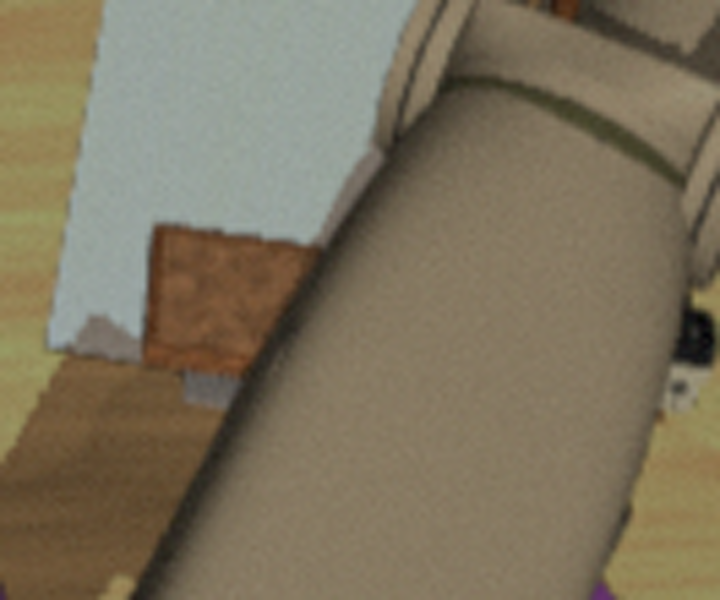

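View pics/s18.png

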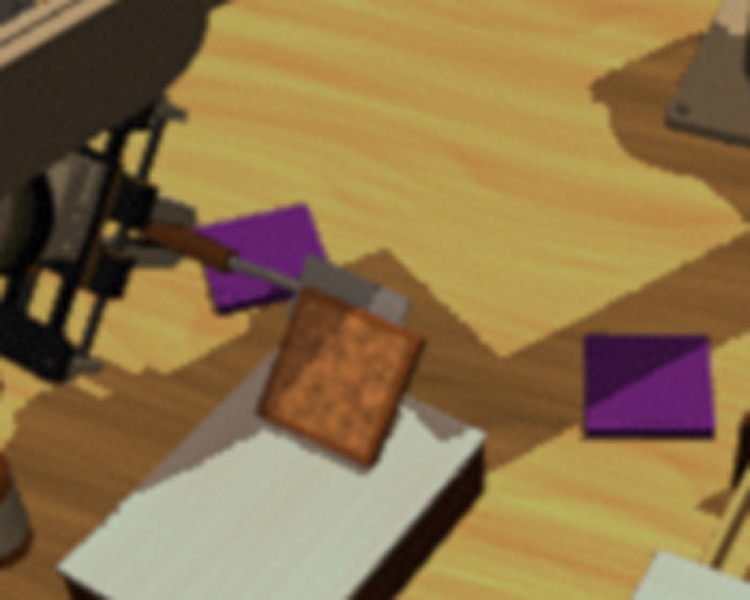

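```bash
cat > hinge.py <<'E'
from plant import *
from h import *
T=read_camera("top")
import sys
th=np.radians(float(sys.argv[1]))
for a in sys.argv[2:]:
    u,v=map(float,a.split(","))
    w=ray(T,crop((u,v),(280,180),720/132),.06+.012*np.cos(th))-SC
    print("xstep hinge",w@sx+.012*np.sin(th),"y",w@sy)
E
python3 hinge.py 45 153,225 318,245
python3 - <<'E'
from plant import *
from h import *
s=read_state()
for hx in (HX-.006,):
 for th,psi in ((50,52),(55,57),(60,60),(65,62),(70,62),(75,62)): P,R=use(th,psi=psi,yb=.028,hx=hx); print(th);go(s,P,R)
E
```

```text
xstep hinge 0.05459932633725589 y -0.037386294636063466
xstep hinge 0.05106025760318162 y 0.04585197708737051
50
row [-0.019  0.004 -0.086] [ 0.029 -0.    -0.001] rows needed 1.0
55
row [-0.019 -0.007 -0.162] [ 0.057 -0.    -0.001] rows needed 2.0
60
row [-0.019 -0.004 -0.238] [ 0.073 -0.    -0.001] rows needed 2.0
65
row [-0.019  0.009 -0.312] [ 0.084 -0.    -0.001] rows needed 2.0
70
row [-0.019  0.035 -0.381] [ 0.084 -0.    -0.001] rows needed 2.0
75
row [-0.018  0.067 -0.449] [ 0.084 -0.    -0.001] rows needed 2.0
```

The hinge edge has moved only about 4 mm, to x_step ≈ 0.053, and the coaster leans at 45°. Continuing up to about 70°.

Emit:
{"method": "move_arm", "body": {
  "series": [
    [-0.02,0,-0.086,0.029,0,0,-1],
    [-0.02,-0.005,-0.162,0.057,0,0,-1],
    [-0.02,0,-0.238,0.073,0,0,-1],
    [-0.02,0.01,-0.312,0.084,0,0,-1],
    [-0.02,0.035,-0.381,0.084,0,0,-1],
    [-0.02,0.035,-0.381,0.084,0,0,-1]
  ]
}}

```text
t: 23.95
tool_pos: [0.4774, -0.3369, 0.1291]
orientation: [-1.677, -1.374, 0.828]
force: [0.1, 0.0, -1.7]
opening: 0.0156
```

```bash
python3 snap.py 19; python3 - <<'E'
from plant import *
from h import *
s=read_state()
for th,psi in ((70,62),(75,62),(80,62),(85,62),(90,62),(95,62),(100,62),(105,62)): P,R=use(th,psi=psi,yb=.028,hx=HX-.006); print(th);go(s,P,R)
E
```

```text
23.95 [ 0.4774 -0.3369  0.1291] [ 0.1041  0.018  -1.7225] [-0.5115  1.4861  0.0272 -0.5782  2.6182 -0.6648]
70
row [-0.002  0.021 -0.017] [ 0.001 -0.    -0.001] rows needed 1.0
75
row [-0.002  0.035 -0.09 ] [ 0.001 -0.    -0.001] rows needed 1.0
80
row [-0.002  0.056 -0.162] [ 0.001 -0.    -0.001] rows needed 1.0
85
row [-0.002  0.082 -0.232] [ 0.001 -0.    -0.001] rows needed 1.0
90
row [-0.002  0.114 -0.299] [ 0.001 -0.    -0.001] rows needed 1.0
95
row [-0.001  0.152 -0.363] [ 0.001 -0.    -0.001] rows needed 1.0
100
row [-0.001  0.196 -0.424] [ 0.001 -0.    -0.001] rows needed 1.0
105
row [-0.001  0.245 -0.48 ] [ 0.001 -0.    -0.001] rows needed 2.0
```

View pics/t19.png

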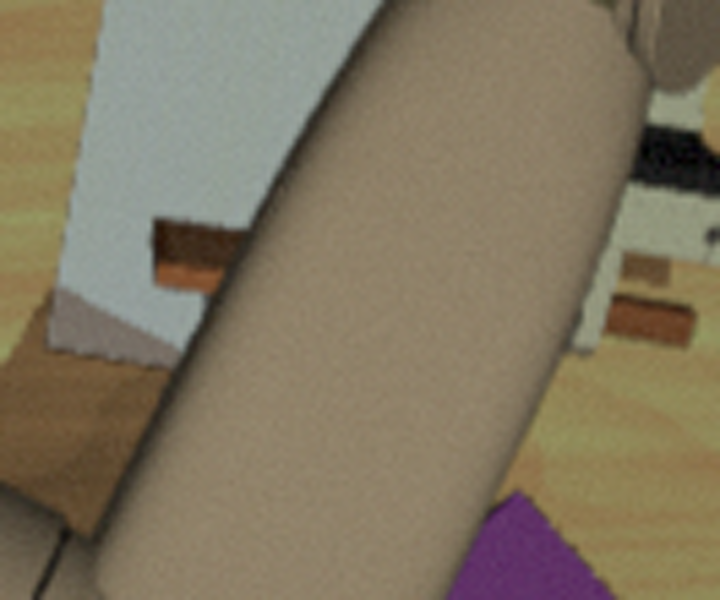

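View pics/s19.png

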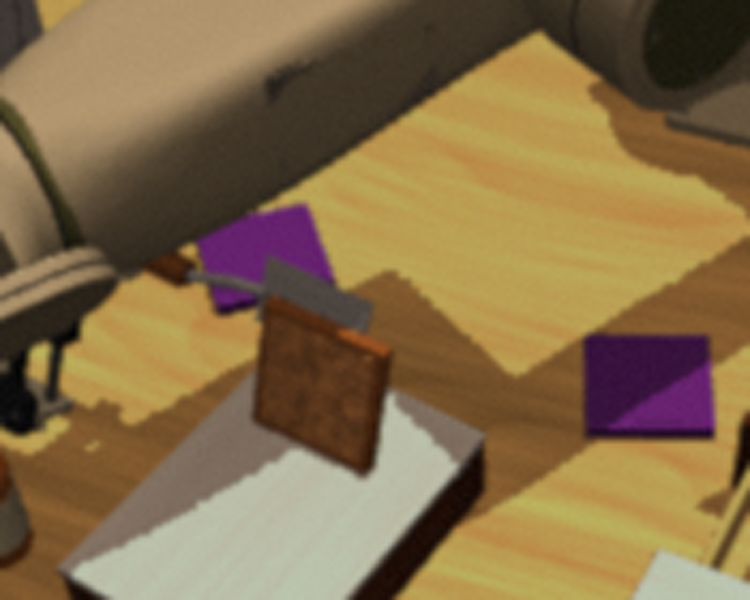

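The coaster stands at about 70° on its far edge, but q3 is close to its limit (0.027 against 0.02). From here I must roll the spatula back while pushing with the blade's inner edge.

```bash
python3 hinge.py 70 153,218; cat >> h.py <<'E'
def use2(th,psi,din=.063,yb=.028,hx=HX-.006,lead=0.):
    t=np.radians(th); p=np.radians(psi)
    u=np.cos(t)*ux+np.sin(t)*ez; up=np.cos(p)*ux+np.sin(p)*ez; n=-np.sin(p)*ux+np.cos(p)*ez
    g=stp(hx,yb,.06)+din*u+.0225*up+.027*n+.13*uy-lead*ux
    R=Rt(-uy,-n); return g+(.0188+TB)*R[:,2],R
E
python3 - <<'E'
from plant import *
from h import *
s=read_state()
for th,psi in ((72,62),(74,54),(76,46),(78,38),(80,34),(84,30),(88,30),(92,30),(96,30),(100,30),(105,30)): P,R=use2(th,psi); print(th);go(s,P,R)
E
```

```text
xstep hinge 0.05349346307646148 y -0.037696627475008064
72
row [-0.002  0.028 -0.002] [ 0.002 -0.    -0.001] rows needed 1.0
74
row [-0.002  0.064  0.006] [-0.043  0.    -0.001] rows needed 1.0
76
row [-0.002  0.105  0.009] [-0.087  0.    -0.001] rows needed 2.0
78
row [-0.002  0.149  0.007] [-0.132  0.    -0.001] rows needed 3.0
80
row [-0.001  0.176 -0.006] [-0.154  0.    -0.001] rows needed 4.0
84
row [-0.001  0.212 -0.041] [-0.176  0.    -0.001] rows needed 4.0
88
row [-0.001  0.23  -0.081] [-0.176  0.    -0.001] rows needed 4.0
92
row [-0.001  0.251 -0.12 ] [-0.176  0.    -0.001] rows needed 4.0
96
row [-0.001  0.275 -0.157] [-0.176  0.    -0.001] rows needed 4.0
100
row [-0.001  0.301 -0.192] [-0.176  0.    -0.001] rows needed 4.0
105
row [-0.001  0.337 -0.234] [-0.176  0.    -0.001] rows needed 4.0
```

Emit:
{"method": "move_arm", "body": {
  "series": [
    [0,0.064,0.006,-0.043,0,0,-1],
    [0,0.105,0.009,-0.087,0,0,-1],
    [0,0.149,0.007,-0.132,0,0,-1],
    [0,0.176,-0.006,-0.154,0,0,-1],
    [0,0.212,-0.041,-0.176,0,0,-1],
    [0,0.212,-0.041,-0.176,0,0,-1]
  ]
}}

```text
t: 24.7
tool_pos: [0.4903, -0.3396, 0.1187]
orientation: [-2.095, -1.71, 0.459]
force: [-0.8, -0.3, -0.6]
opening: 0.0155
```

```bash
python3 snap.py 20; python3 - <<'E'
from plant import *
from h import *
s=read_state()
for th,psi in ((84,30),(88,30),(92,30),(96,30),(100,30),(105,30),(110,30)): P,R=use2(th,psi); print(th);go(s,P,R)
E
```

```text
24.7 [ 0.4903 -0.3396  0.1187] [-0.7767 -0.2895 -0.553 ] [-0.5677  0.7147  0.971  -0.1958  1.9395 -0.3918]
84
row [-0.004  0.013  0.007] [-0.001  0.    -0.001] rows needed 1.0
88
row [-0.004  0.049 -0.018] [-0.001  0.    -0.001] rows needed 1.0
92
row [-0.004  0.087 -0.04 ] [-0.001  0.    -0.001] rows needed 1.0
96
row [-0.004  0.127 -0.06 ] [-0.001  0.    -0.001] rows needed 1.0
100
row [-0.004  0.167 -0.076] [-0.001  0.    -0.001] rows needed 1.0
105
row [-0.004  0.22  -0.093] [-0.001  0.    -0.001] rows needed 1.0
110
row [-0.004  0.273 -0.105] [-0.001  0.    -0.001] rows needed 1.0
```

View pics/s20.png

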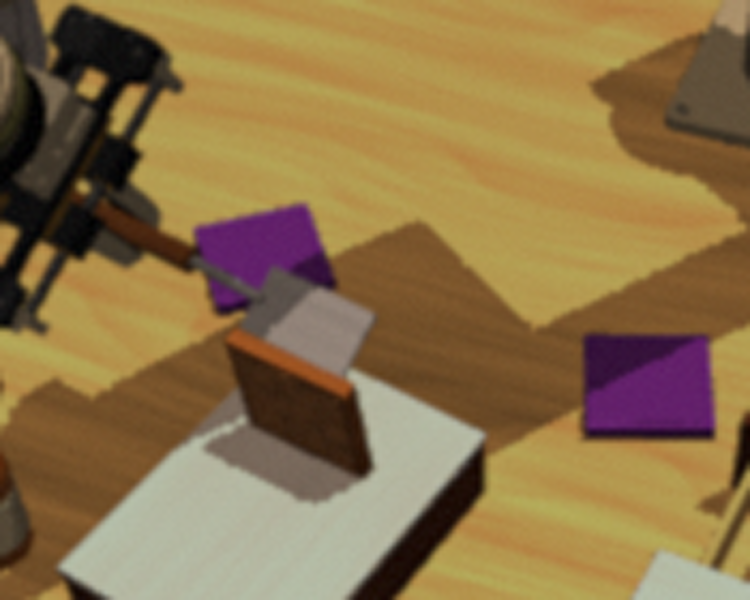

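View pics/t20.png

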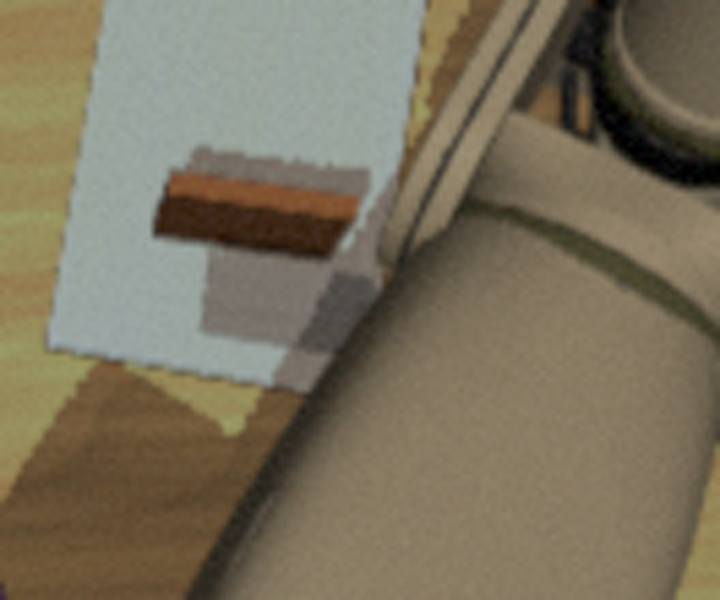

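The coaster has passed vertical and its wooden underside now faces the camera. I'll hold briefly and look.

Emit:
{"method": "move_arm", "body": {
  "series": [
    [0,0.01,0,0,0,0,-1],
    [0,0.03,-0.02,0,0,0,-1],
    [0,0.03,-0.02,0,0,0,-1],
    [0,0.03,-0.02,0,0,0,-1]
  ]
}}

```text
t: 25.2
tool_pos: [0.4952, -0.34, 0.1117]
orientation: [-2.083, -1.707, 0.466]
force: [-0.5, -0.4, -1.1]
opening: 0.0156
```

```bash
python3 snap.py 21
```

```text
25.2 [ 0.4952 -0.34    0.1117] [-0.5409 -0.4312 -1.0666] [-0.5635  0.7469  0.9413 -0.1971  1.9488 -0.392 ]
```

View pics/s21.png

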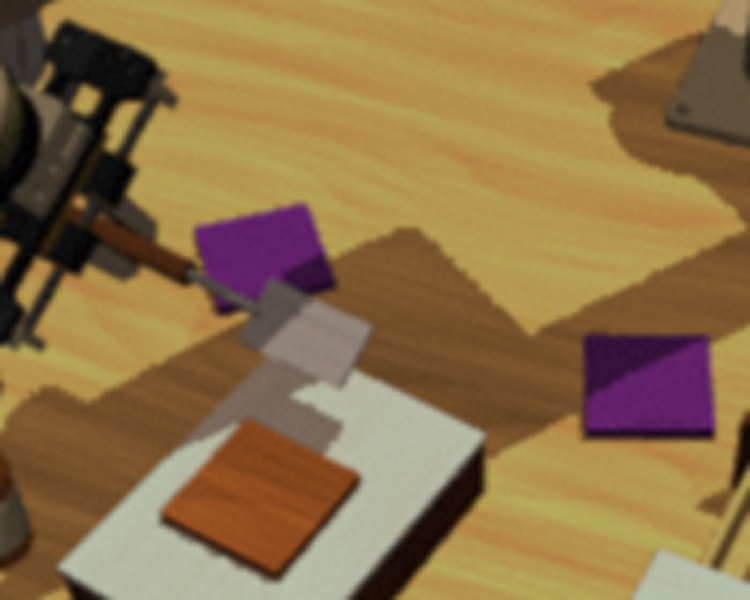

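View pics/t21.png

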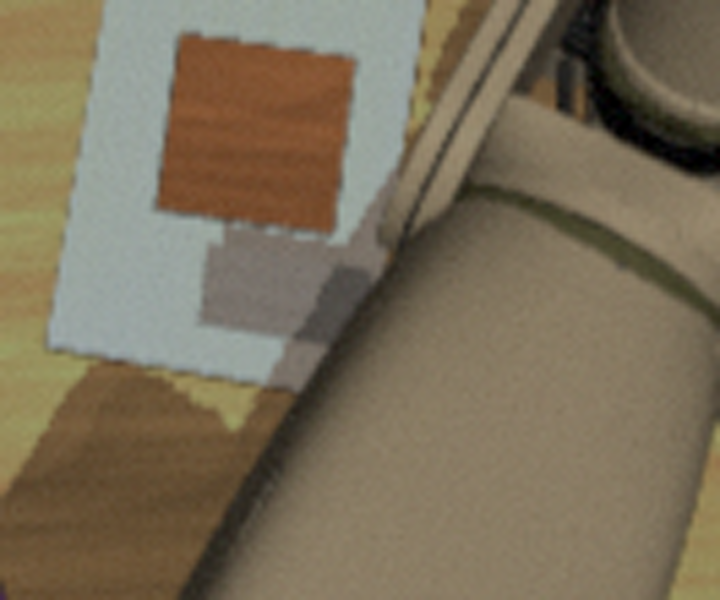

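The coaster has flipped: the wood side is up at top (255,130), flat and well inside the step. I'll withdraw up and towards the robot, then take the spatula back.

```bash
cat >> h.py <<'E'
GP=np.array([.5463,.1412,.0186]); GR=Rn.from_rotvec([2.0561,1.8848,.4188]).as_matrix()
E
python3 - <<'E'
from plant import *
from h import *
s=read_state()
R=use(0)[1]
go(s,[.40,-.31,.19],R)
E
```

```text
row [ 0.107 -1.248 -0.169] [-0.169  0.    -0.   ] rows needed 4.0
```

Emit:
{"method": "move_arm", "body": {
  "series": [
    [0,-0.2,-0.1,0,0,0,-1],
    [0,-0.5,-0.2,-0.03,0,0,-1],
    [0.05,-0.8,-0.2,-0.07,0,0,-1],
    [0.1,-1,-0.18,-0.11,0,0,-1],
    [0.1,-1,-0.17,-0.169,0,0,-1],
    [0.1,-1,-0.17,-0.169,0,0,-1]
  ]
}}

```text
t: 25.9
tool_pos: [0.4201, -0.3149, 0.1799]
orientation: [2.424, 1.985, 0.004]
force: [0.3, -0.2, -1.6]
opening: 0.0155
```

```bash
python3 - <<'E'
from plant import *
from h import *
s=read_state()
print(s["tool_pos"],s["q"])
W=GP-.10*GR[:,2]+.03*GR[:,1]; print(W)
go(s,W+[-.04,0,.05],GR)
E
```

```text
[ 0.4201 -0.3149  0.1799] [-0.7419 -0.0786  1.7167  0.0012  1.495  -0.5433]
[0.5312 0.1425 0.1219]
row [ 4.625 -0.207  0.063] [-0.137  0.009 -0.035] rows needed 10.0
```

Emit:
{"method": "move_arm", "body": {
  "series": [
    [0.4,0,0,0,0,0,-1],
    [0.85,-0.03,0,0,0,0,-1],
    [1,-0.04,0,0,0,0,-1]
  ]
}}

```text
t: 26.2
tool_pos: [0.4362, -0.2133, 0.1786]
orientation: [2.428, 1.991, 0.001]
force: [0.5, -0.2, -0.9]
opening: 0.0155
```

Emit:
{"method": "move_arm", "body": {
  "series": [
    [0.4,0,0,0,0,0,-1],
    [0.85,-0.03,0,0,0,0,-1],
    [1,-0.04,0,0,0,0,-1]
  ]
}}

```text
t: 26.5
tool_pos: [0.4523, -0.1142, 0.1782]
orientation: [2.427, 1.993, 0.0]
force: [-0.3, -0.4, -0.9]
opening: 0.0158
```

Emit:
{"method": "move_arm", "body": {
  "series": [
    [0.4,0,0,0,0,0,-1],
    [0.85,-0.03,0,0,0,0,-1],
    [1,-0.04,0,0,0,0,-1]
  ]
}}

```text
t: 26.8
tool_pos: [0.4681, -0.0153, 0.1781]
orientation: [2.427, 1.993, 0.0]
force: [0.1, -1.3, -1.5]
opening: 0.0157
```

Emit:
{"method": "move_arm", "body": {
  "series": [
    [0.4,0,0,-0.03,0.002,-0.01,-1],
    [0.85,-0.03,0,-0.07,0.004,-0.02,-1],
    [1,-0.04,0,-0.11,0.009,-0.035,-1],
    [1,-0.04,0,-0.137,0.009,-0.035,-1],
    [1,-0.04,0,-0.137,0.009,-0.035,-1]
  ]
}}

```text
t: 27.3
tool_pos: [0.4812, 0.0812, 0.1756]
orientation: [2.057, 1.893, 0.416]
force: [-1.2, -0.5, -1.4]
opening: 0.0155
```

```bash
python3 - <<'E'
from plant import *
from h import *
s=read_state()
print(s["tool_pos"],s["q"])
go(s,GP-.10*GR[:,2]+.0*GR[:,1],GR)
go(s,GP,GR)
E
```

```text
[0.4812 0.0812 0.1756] [ 0.1373 -0.6803  2.2469 -0.0984  1.1546  0.241 ]
row [ 0.652 -0.118  0.678] [-0.002 -0.001  0.001] rows needed 2.0
row [ 0.649 -0.112  1.678] [-0.002 -0.001  0.001] rows needed 4.0
```

Emit:
{"method": "move_arm", "body": {
  "series": [
    [0.35,-0.06,0.1,0,0,0,-1],
    [0.65,-0.12,0.3,-0.002,0,0,-1],
    [0.65,-0.12,0.5,-0.002,0,0,-1],
    [0.65,-0.12,0.68,-0.002,0,0,-1],
    [0.65,-0.12,0.68,-0.002,0,0,-1]
  ]
}}

```text
t: 27.8
tool_pos: [0.506, 0.143, 0.1085]
orientation: [2.059, 1.888, 0.415]
force: [-0.6, -0.1, -2.0]
opening: 0.0158
```

```bash
python3 - <<'E'
from plant import *
from h import *
s=read_state();t,g,R=tip(s)
go(s,GP,GR)
S=read_camera("scene");f=S["frame"];cv2.imwrite("pics/s22.png",cv2.resize(f[150:270,320:470,::-1],(750,600),interpolation=cv2.INTER_CUBIC))
E=np.array([g+R@[a,b,.027] for (a,b) in [(.17,-.0225),(.17,.0225),(.09,.0225),(.09,-.0225)]])
print((proj(S,E)-[320,150])*5)
T=read_camera("top");f=T["frame"];cv2.imwrite("pics/t22.png",cv2.resize(f[180:290,110:230,::-1],(655,600),interpolation=cv2.INTER_CUBIC))
print((proj(T,E)-[110,180])*655/120)
print(s["tool_pos"],s["force"],s["opening"])
E
```

```text
row [ 0.017 -0.01   0.985] [-0.002 -0.     0.   ] rows needed 2.0
[[570.178  378.5635]
 [563.3071 417.6127]
 [394.8215 357.6027]
 [408.0458 321.7999]]
[[ 97.9712 410.3871]
 [ 92.5673 322.6458]
 [263.5001 332.5195]
 [266.7172 420.0915]]
[0.506  0.143  0.1085] [-0.6234 -0.0682 -2.014 ] 0.015842046857290074
```

View pics/s22.png

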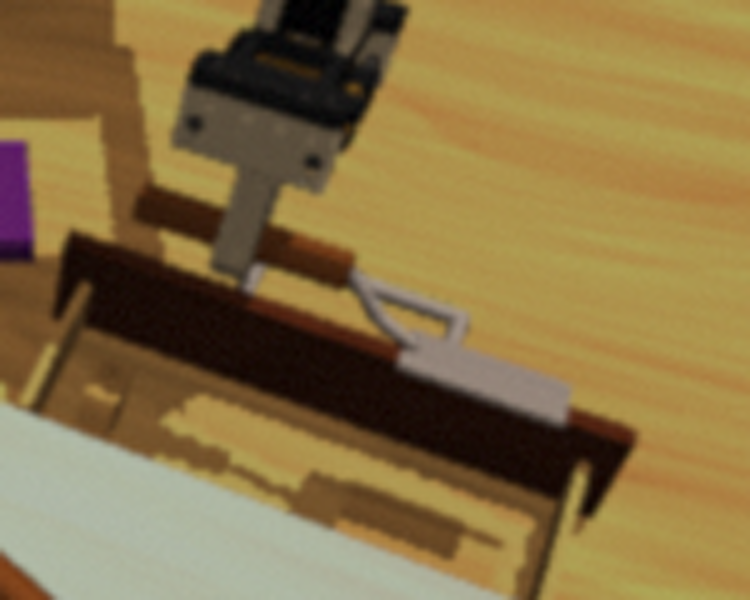

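View pics/t22.png

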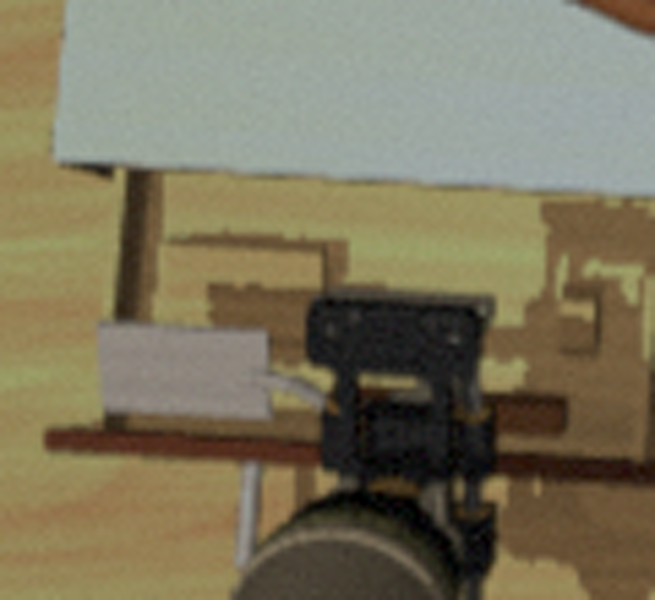

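The held blade matches the prediction in both views (top corners near (98,322) and (270,418)), so it has not slipped in the grip. I'll lower it along the tool axis onto the rack.

Emit:
{"method": "move_arm", "body": {
  "series": [
    [0.017,0,0.15,-0.002,0,0,-1],
    [0.017,0,0.35,-0.002,0,0,-1],
    [0.017,0,0.55,-0.002,0,0,-1],
    [0.017,0,0.7,-0.002,0,0,-1],
    [0.017,0,0.8,-0.002,0,0,-1],
    [0.017,0,0.88,-0.002,0,0,-1],
    [0.017,0,0.94,-0.002,0,0,-1],
    [0.017,0,0.94,-0.002,0,0,-1]
  ]
}}

```text
t: 28.7
tool_pos: [0.5467, 0.1422, 0.0259]
orientation: [2.052, 1.882, 0.428]
force: [0.4, -0.5, -1.4]
opening: 0.0152
```

```bash
python3 - <<'E'
from plant import *
from h import *
s=read_state()
go(s,GP,GR);print(s["force"],s["wrist_torque"],s["t"])
E
```

```text
row [-0.01  -0.034  0.064] [ 0.002 -0.001 -0.   ] rows needed 1.0
[ 0.4283 -0.4982 -1.3594] [-0.0323  0.269  -0.0097] 28.7
```

Emit:
{"method": "move_arm", "body": {
  "series": [
    [0,-0.01,0.02,0,0,0,-1],
    [0,-0.01,0.02,0,0,0,-1]
  ]
}}

```text
t: 28.9
tool_pos: [0.5467, 0.1425, 0.0241]
orientation: [2.052, 1.882, 0.429]
force: [0.0, -0.7, -2.0]
opening: 0.0157
```

```bash
python3 - <<'E'
from plant import *
from h import *
s=read_state()
go(s,GP,GR);print(s["force"],s["wrist_torque"],s["t"])
E
```

```text
row [-0.014 -0.026  0.049] [ 0.002 -0.001  0.   ] rows needed 1.0
[ 0.0107 -0.6682 -2.0035] [-0.022   0.2197 -0.052 ] 28.9
```

Emit:
{"method": "move_arm", "body": {
  "series": [
    [-0.01,-0.015,0.015,0.002,0,0,-1],
    [-0.014,-0.02,0.03,0.002,0,0,-1],
    [-0.014,-0.022,0.045,0.002,0,0,-1],
    [-0.014,-0.022,0.045,0.002,0,0,-1]
  ]
}}

```text
t: 29.3
tool_pos: [0.5464, 0.141, 0.0187]
orientation: [2.056, 1.886, 0.423]
force: [0.0, -0.6, -1.2]
opening: 0.0155
```

```bash
python3 - <<'E'
from plant import *
from h import *
s=read_state()
go(s,GP,GR);print(s["force"],s["wrist_torque"],s["t"])
S=read_camera("scene");f=S["frame"];cv2.imwrite("pics/s23.png",cv2.resize(f[150:270,320:470,::-1],(750,600),interpolation=cv2.INTER_CUBIC))
T=read_camera("top");f=T["frame"];cv2.imwrite("pics/t23.png",cv2.resize(f[180:300,110:260,::-1],(750,600),interpolation=cv2.INTER_CUBIC))
E
```

```text
row [ 0.002 -0.002  0.   ] [ 0.    -0.001  0.   ] rows needed 1.0
[ 0.0255 -0.6477 -1.2184] [-0.0482  0.2789  0.0005] 29.3
```

View pics/t23.png

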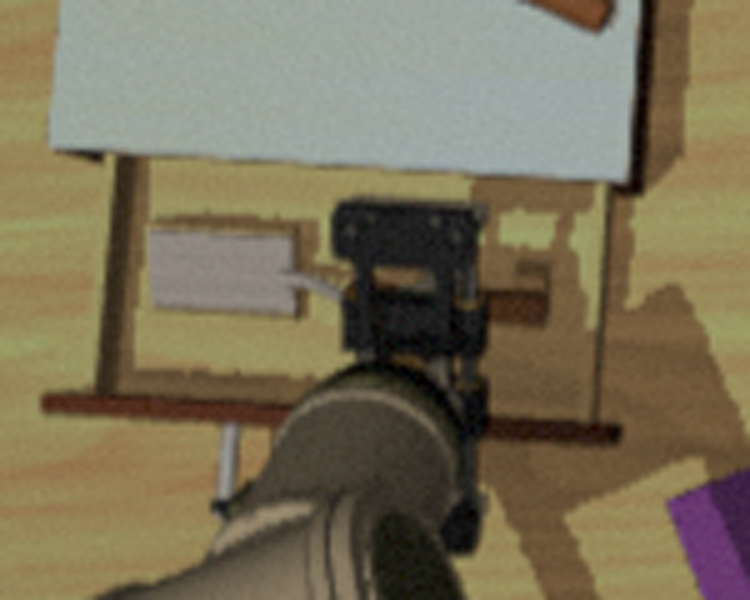

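View pics/s23.png

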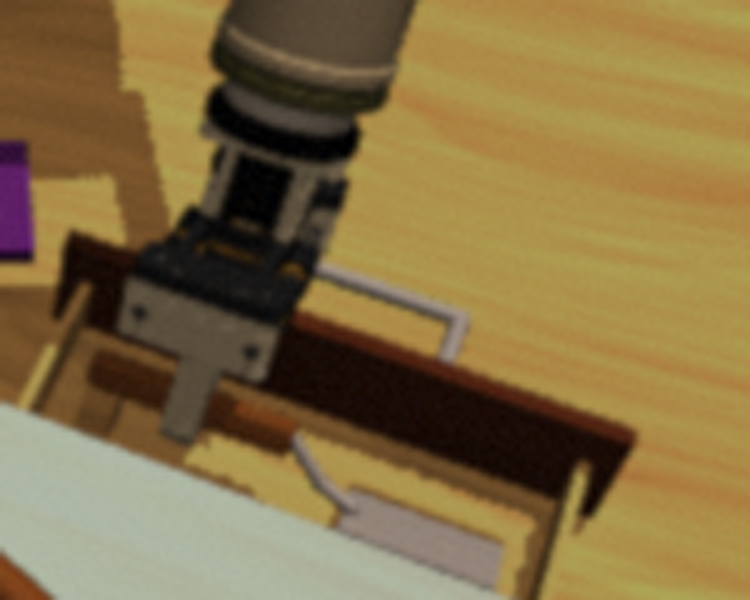

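The spatula is back at its original pixels (blade 150–297, 230–315). It still hangs on the gripper, so I'll lower about 2 mm until its weight comes off.

Emit:
{"method": "move_arm", "body": {
  "series": [
    [0,0,0.008,0,0,0,-1],
    [0,0,0.015,0,0,0,-1],
    [0,0,0.015,0,0,0,-1]
  ]
}}

```text
t: 29.7
tool_pos: [0.5482, 0.141, 0.0187]
orientation: [2.055, 1.885, 0.425]
force: [-0.8, -2.0, 4.4]
opening: 0.0156
```

Seated: the rack now pushes up with about 4 N. Releasing and withdrawing along the tool axis.

Emit:
{"method": "move_arm", "body": {
  "series": [
    [0,0,-0.008,0,0,0,-0.7],
    [0,0,-0.008,0,0,0,-0.5],
    [0,0,-0.008,0,0,0,-0.3],
    [0,0,-0.008,0,0,0,-0.05],
    [0,0,-0.008,0,0,0,-0.05],
    [0,0,-0.008,0,0,0,-0.05],
    [0,0,-0.008,0,0,0,-0.05]
  ],
  "squeeze": 10
}}

```text
t: 30.4
tool_pos: [0.5467, 0.141, 0.0182]
orientation: [2.056, 1.886, 0.423]
force: [-0.6, -0.2, 0.6]
opening: 0.0441
```

Emit:
{"method": "move_arm", "body": {
  "series": [
    [0,0,-0.1,0,0,0,-0.05],
    [0,0,-0.25,0,0,0,-0.05],
    [0,0,-0.5,0,0,0,-0.05],
    [0,0,-0.8,0,0,0,-0.05],
    [0,0,-1,0,0,0,-0.05]
  ]
}}

```text
t: 30.9
tool_pos: [0.5043, 0.1447, 0.1114]
orientation: [2.055, 1.885, 0.426]
force: [1.3, -0.2, 0.7]
opening: 0.044
```

Emit:
{"method": "move_arm", "body": {
  "series": [
    [0,0,-0.3,0,0,0,-0.05],
    [-0.2,-0.2,-0.5,0,0,0,-0.05],
    [-0.6,-0.4,-0.6,0,0,0,-0.05],
    [-1,-0.4,-0.6,0,0,0,-0.05]
  ]
}}

```text
t: 31.3
tool_pos: [0.4349, 0.0515, 0.1442]
orientation: [2.056, 1.895, 0.416]
force: [-1.3, -0.6, 1.9]
opening: 0.0443
```

```bash
python3 - <<'E'
from plant import *
from h import *
s=read_state();print(s["t"],s["tool_pos"],s["q"],s["force"])
S=read_camera("scene");f=S["frame"];cv2.imwrite("pics/s24.png",cv2.resize(f[:,:,::-1],(800,600),interpolation=cv2.INTER_CUBIC))
T=read_camera("top");f=T["frame"];cv2.imwrite("pics/t24.png",cv2.resize(f[:,:,::-1],(800,600),interpolation=cv2.INTER_CUBIC))
cv2.imwrite("pics/t24c.png",cv2.resize(f[180:300,110:260,::-1],(750,600),interpolation=cv2.INTER_CUBIC))
E
```

```text
31.3 [0.4349 0.0515 0.1442] [ 0.0507 -0.8936  2.4165 -0.0578  1.1912  0.1417] [-1.2533 -0.5816  1.9336]
```

View pics/s24.png

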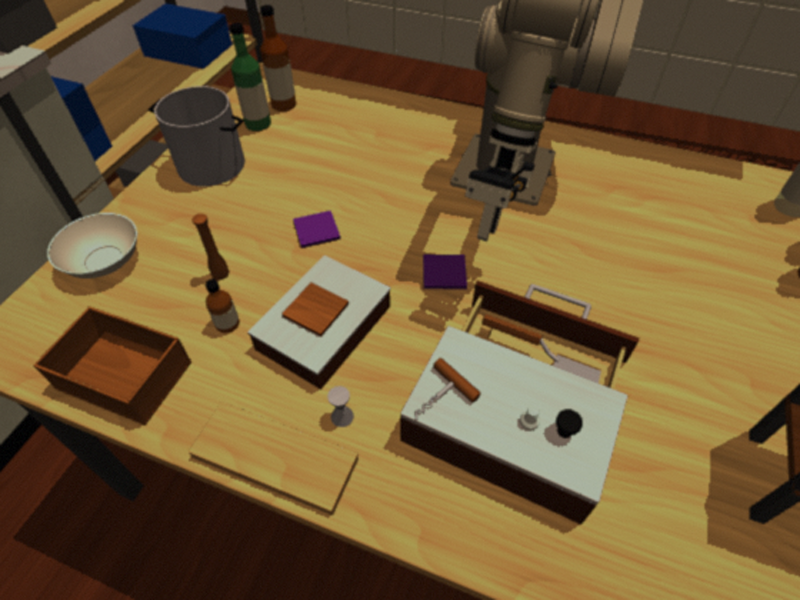

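View pics/t24.png

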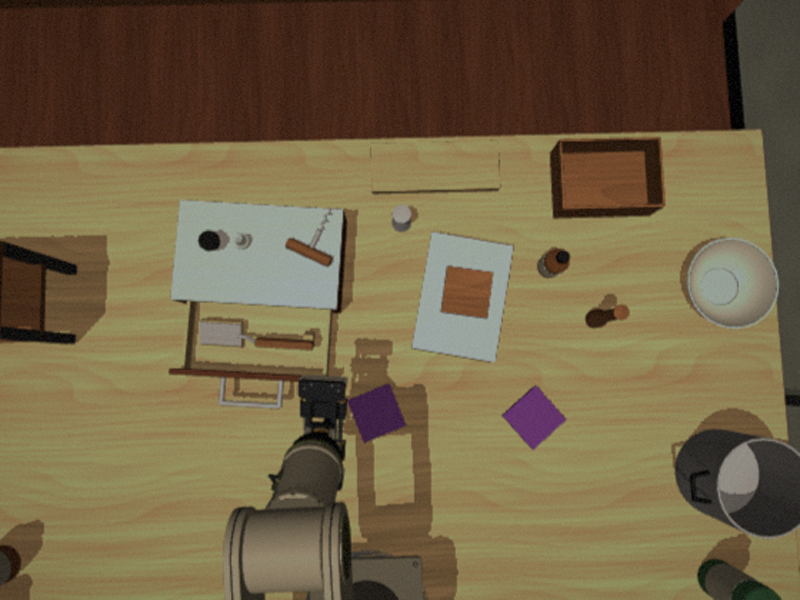

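View pics/t24c.png

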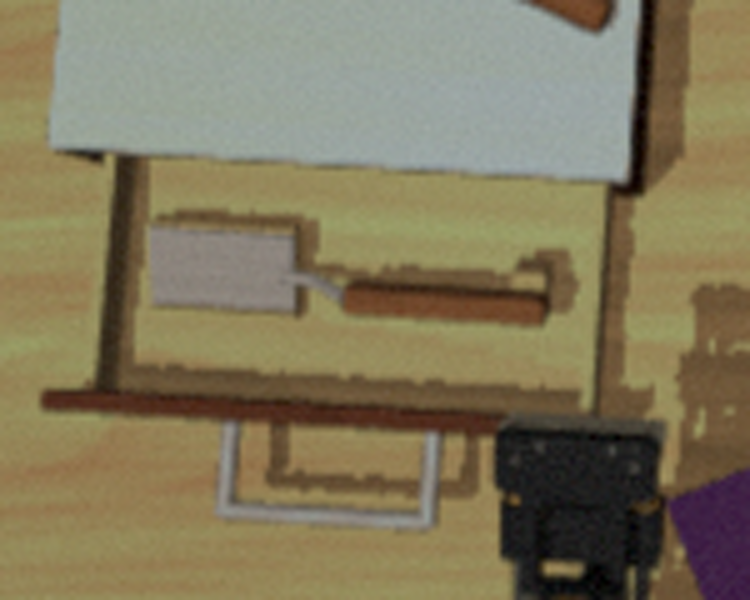

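The spatula lies in its rack, the coaster is flat inside the step with the wood side up, and the bystanders look unmoved. However, q2 reads -0.894, at its range limit, so I'll move off that at once by turning the tool vertical. The drawer may also have been nudged in a few mm when I seated the spatula, so I'll measure that.

Emit:
{"method": "move_arm", "body": {
  "series": [
    [0,0.1,0,0.04,0,0,-0.05],
    [0,0.2,0,0.08,0,0,-0.05],
    [0,0.2,-0.1,0.12,0,0,-0.05],
    [0,0.2,-0.2,0.139,0,0,-0.05],
    [0,0.2,-0.2,0.139,0,0,-0.05]
  ]
}}

```text
t: 31.9
tool_pos: [0.4484, 0.0499, 0.1728]
orientation: [-2.313, -2.121, 0.002]
force: [-0.6, 0.4, -0.5]
opening: 0.044
```

```bash
python3 - <<'E'
from plant import *
from h import *
s=read_state();print(s["t"],s["tool_pos"],s["q"],s["force"])
T=read_camera("top");f=T["frame"];np.save("top25.npy",f)
g=cv2.cvtColor(f,cv2.COLOR_RGB2GRAY).astype(np.float32)
a=np.load("top9.npy");ga=cv2.cvtColor(a,cv2.COLOR_RGB2GRAY).astype(np.float32)
cv2.imwrite("pics/t25.png",cv2.resize(np.vstack([a[200:300,110:260],f[200:300,110:260]])[:,:,::-1],(450,600),interpolation=cv2.INTER_CUBIC))
print("t0 cab check")
for nm,(y0,y1,x0,x1) in dict(panelL=(248,275,115,145),blade=(220,248,136,176),cabtop=(140,175,115,160)).items():
    t=ga[y0:y1,x0:x1]; big=cv2.resize(g[y0-6:y1+6,x0-6:x1+6],None,fx=8,fy=8,interpolation=cv2.INTER_CUBIC); tt=cv2.resize(t,None,fx=8,fy=8,interpolation=cv2.INTER_CUBIC)
    r=cv2.matchTemplate(big,tt,cv2.TM_CCOEFF_NORMED);_,m,_,l=cv2.minMaxLoc(r);print(nm,m,(np.array(l)-48)/8)
E
```

```text
31.9 [0.4484 0.0499 0.1728] [-0.0047 -0.2729  1.9012  0.0019  1.5165  0.0816] [-0.6442  0.3573 -0.5026]
t0 cab check
panelL 0.6871595978736877 [ 0.25 -1.  ]
blade 0.2355950027704239 [-0.5    4.625]
cabtop 0.3754045069217682 [-6.  6.]
```

View pics/t25.png

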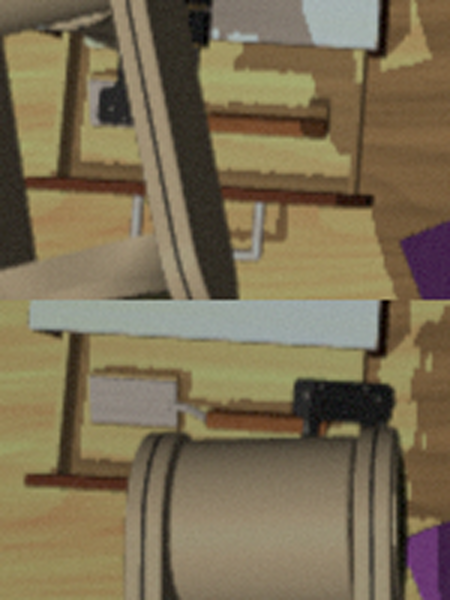

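The drawer has moved in by about 1 px (2–3 mm). There is plenty of time, so I'll take the bar again and pull it gently to its stop.

```bash
python3 - <<'E'
from plant import *
from h import *
s=read_state()
R=Rt(cyv,-ez); go(s,[.4125,.2072,.15],R); go(s,[.4125,.2072,.0215],R)
E
```

```text
row [ 1.536 -0.486  0.224] [-0.    -0.001  0.   ] rows needed 4.0
row [ 1.534 -0.485  1.509] [-0.    -0.001  0.   ] rows needed 5.0
```

Emit:
{"method": "move_arm", "body": {
  "series": [
    [0.4,-0.2,0,0,0,0,-0.15],
    [0.85,-0.4,0.1,0,0,0,-0.15],
    [1,-0.485,0.2,0,0,0,-0.15],
    [1,-0.485,0.22,0,0,0,-0.15]
  ]
}}

```text
t: 32.35
tool_pos: [0.4046, 0.1556, 0.1495]
orientation: [-2.31, -2.128, -0.004]
force: [0.7, 0.7, -0.3]
opening: 0.0396
```

Emit:
{"method": "move_arm", "body": {
  "series": [
    [0.3,0,0,0,0,0,-0.15],
    [0.53,0,0,0,0,0,-0.15],
    [0.53,0,0,0,0,0,-0.15]
  ]
}}

```text
t: 32.65
tool_pos: [0.4115, 0.2076, 0.1513]
orientation: [-2.312, -2.126, -0.007]
force: [-0.5, -0.9, 0.1]
opening: 0.0394
```

```bash
python3 - <<'E'
from plant import *
from h import *
s=read_state(); print(s["tool_pos"],s["opening"])
R=Rt(cyv,-ez); go(s,[.4125,.2072,.0215],R)
E
```

```text
[0.4115 0.2076 0.1513] 0.03940925678599711
row [-0.008  0.007  1.298] [ 0.001 -0.001  0.001] rows needed 3.0
```

Emit:
{"method": "move_arm", "body": {
  "series": [
    [0,0,0.3,0,0,0,-0.15],
    [0,0,0.6,0,0,0,-0.15],
    [0,0,0.8,0,0,0,-0.15],
    [0,0,0.8,0,0,0,-0.15]
  ]
}}

```text
t: 33.05
tool_pos: [0.409, 0.2043, 0.0678]
orientation: [-2.313, -2.122, 0.005]
force: [0.2, 0.2, 0.2]
opening: 0.0397
```

Emit:
{"method": "move_arm", "body": {
  "series": [
    [0,0.01,0.15,0,0,0,-0.15],
    [0,0.01,0.3,0,0,0,-0.15],
    [0,0.01,0.45,0,0,0,-0.15],
    [0,0.01,0.49,0,0,0,-0.15],
    [0,0.01,0.49,0,0,0,-0.15]
  ]
}}

```text
t: 33.55
tool_pos: [0.4127, 0.206, 0.0223]
orientation: [-2.314, -2.123, -0.002]
force: [-0.1, 0.9, 0.6]
opening: 0.0392
```

Emit:
{"method": "move_arm", "body": {
  "series": [
    [0,0,0,0,0,0,-1],
    [0,0,0,0,0,0,-1],
    [0,0,0,0,0,0,-1],
    [0,0,0,0,0,0,-1],
    [0,0,0,0,0,0,-1]
  ],
  "squeeze": 15
}}

```text
t: 34.05
tool_pos: [0.4127, 0.2066, 0.0219]
orientation: [-2.314, -2.123, -0.002]
force: [0.2, 0.4, 1.7]
opening: 0.0093
```

Emit:
{"method": "move_arm", "body": {
  "series": [
    [0,-0.006,0,0,0,0,-1],
    [0,-0.012,0,0,0,0,-1],
    [0,-0.018,0,0,0,0,-1],
    [0,-0.024,0,0,0,0,-1],
    [0,-0.03,0,0,0,0,-1],
    [0,-0.036,0,0,0,0,-1],
    [0,-0.036,0,0,0,0,-1]
  ]
}}

```text
t: 34.75
tool_pos: [0.4103, 0.2068, 0.0219]
orientation: [2.315, 2.124, 0.005]
force: [8.0, -1.4, -1.4]
opening: 0.0091
```

The drawer is at its stop again: same 0.4103 reading, 8 N. Releasing and lifting clear.

Emit:
{"method": "move_arm", "body": {
  "series": [
    [0,0.008,0,0,0,0,-0.6],
    [0,0.008,0,0,0,0,-0.4],
    [0,0.008,0,0,0,0,-0.3],
    [0,0.008,0,0,0,0,-0.3],
    [0,0.008,-0.2,0,0,0,-0.3],
    [0,0.008,-0.5,0,0,0,-0.3],
    [0,0.008,-0.9,0,0,0,-0.3],
    [0,0.008,-1,0,0,0,-0.3]
  ]
}}

```text
t: 35.55
tool_pos: [0.4119, 0.2075, 0.1261]
orientation: [2.314, 2.124, 0.01]
force: [-0.4, 0.6, 0.0]
opening: 0.0325
```

Emit:
{"method": "move_arm", "body": {
  "series": [
    [-0.2,0,-0.5,0,0,0,-0.3],
    [-0.6,0,-0.8,0,0,0,-0.3],
    [-1,0,-0.8,0,0,0,-0.3],
    [-1,0,-0.8,0,0,0,-0.3]
  ]
}}

```text
t: 35.95
tool_pos: [0.4018, 0.1032, 0.2025]
orientation: [2.318, 2.119, 0.003]
force: [-0.4, 0.2, -0.1]
opening: 0.0332
```

Emit:
{"method": "move_arm", "body": {
  "series": [
    [-0.4,0,0,0,0,0,-0.3],
    [-0.8,0,0,0,0,0,-0.3],
    [-1,0,0,0,0,0,-0.3],
    [-1,0,0,0,0,0,-0.3]
  ]
}}

```text
t: 36.35
tool_pos: [0.392, 0.0057, 0.2002]
orientation: [-2.316, -2.119, 0.0]
force: [0.0, -0.0, -1.8]
opening: 0.0324
```

```bash
python3 - <<'E'
from plant import *
from h import *
s=read_state();print(s["t"],s["tool_pos"],s["q"],s["force"])
T=read_camera("top");f=T["frame"];S=read_camera("scene")
cv2.imwrite("pics/t26.png",cv2.resize(f[180:300,110:260,::-1],(750,600),interpolation=cv2.INTER_CUBIC))
cv2.imwrite("pics/t26a.png",cv2.resize(f[150:270,275:395,::-1],(600,600),interpolation=cv2.INTER_CUBIC))
cv2.imwrite("pics/s26.png",cv2.resize(S["frame"][120:370,150:470,::-1],(768,600),interpolation=cv2.INTER_CUBIC))
E
```

```text
36.35 [0.392  0.0057 0.2002] [-0.118  -0.4662  1.9983  0.0016  1.6115 -0.029 ] [ 0.0243 -0.0345 -1.8048]
```

View pics/t26.png

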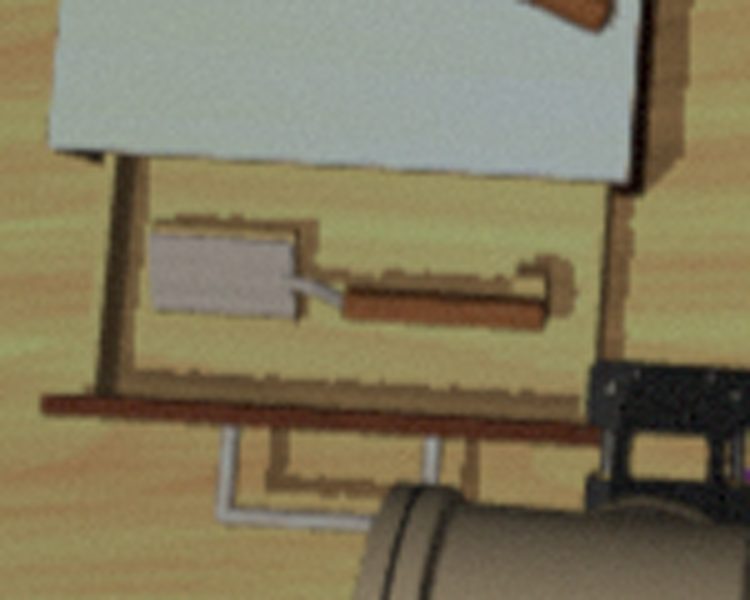

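View pics/t26a.png

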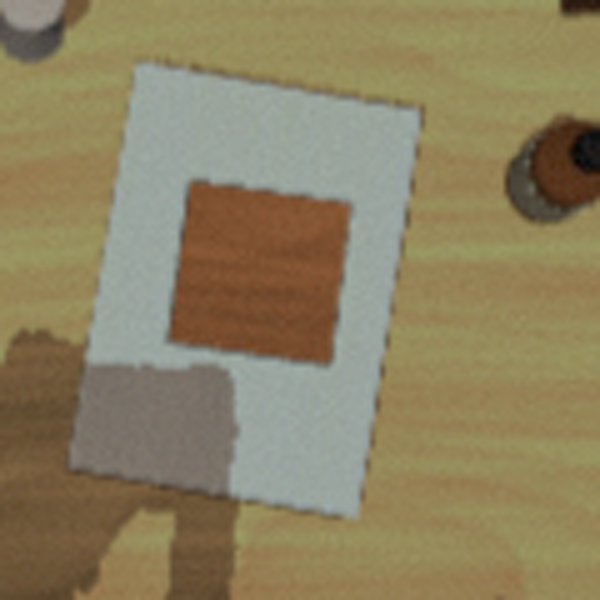

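View pics/s26.png

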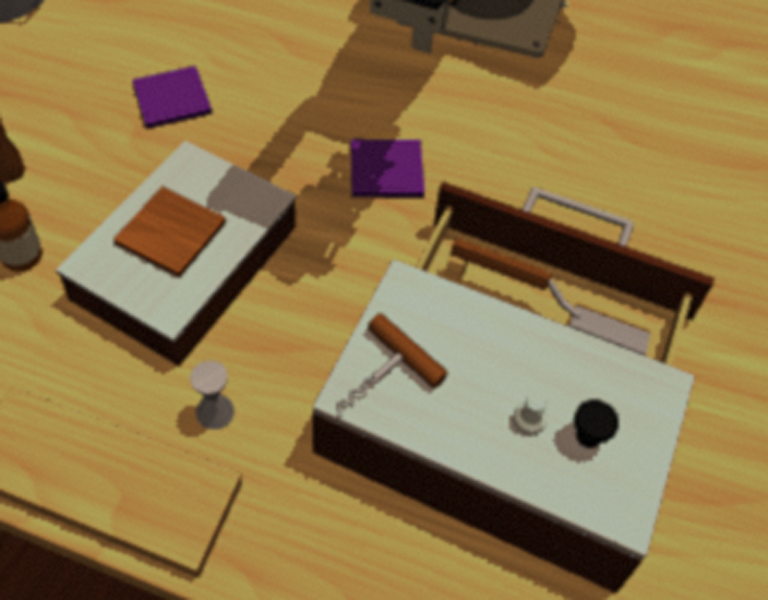

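All views agree. The coaster lies wood side up, flat and fully inside the step (185–350, 180–365). The spatula is in its rack at the original pixels (blade 150–297, 232–318). The drawer front is back at its fully open position, and the arm is clear. Handing in.

```bash
python3 -c "
from plant import *
print(close_job())"
```

```text
the job is handed in; nothing more can be done
None
```

I opened the drawer to its stop, took out the spatula, turned the coaster over on its step with the blade, laid the spatula back in its rack, and handed in at about 36 s. The one thing that may count against it is a joint reading at its range limit (second bullet).

**Last checks:** The final images show the coaster wood side up, flat and well inside the step's top. The spatula is at its original pixels in the rack, the drawer is fully open, and the bystanders look unmoved. The arm is clear of everything.

**What went wrong or disagreed:**
- **Tool length:** my first two closes on the drawer handle came up empty. The real fingertips were about 30 mm short of the reported TCP. I measured this by touching the cabinet top (about 26 N in all, 23 N straight up) and corrected for it afterwards.
- **Joint limit:** while backing away from the rack, joint 2 briefly read -0.894, against a limit of -0.89. I moved off it at once. Joint 3 also came within 0.007 rad of its limit during the flip.
- **Drawer nudged:** seating the spatula pushed the drawer in about 2–3 mm, so I pulled it back to the stop before handing in.

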